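# Snap the ring cards shut and hang them up

### The job

Take the pliers from the grey mat and squeeze them on the press stud of every ring card until it is clicked fully home, pressing the studs only with the pliers' jaws, never with the fingers. Then hang each card by its eye on a peg of its own on the rack and lay the pliers flat back on the middle of the mat. There may be two or three cards; leave the hammer and the notepad where they are.

Things in the scene. Friction and masses are not known exactly. Their poses are not given: they have to be found in the camera images.
- pliers: Snap pliers: steel jaws, two black handles, 24 mm thick, 0.16 kg, lying flat on the mat. Origin: on the hinge pin, half-way through the thickness (12 mm above the table). z: hinge axis. Open, they are symmetric about the body's xz plane: jaws reach 61 mm along +x, handles 112 mm along -x. The frame is one half's: at jaw angle q the line of symmetry is x turned by +q/2 about z.
- pliers_grip (a point): Where to hold the pliers: between the handles, 70 mm behind the hinge pin (centre of mass 45 mm behind it). Handles are bars 10 mm wide, 24 mm tall, 56 mm over their outer faces here when open, 30 mm when squeezed. A preloaded spring opens them: they yield at about 10 N a handle, need 14 N at the end and 20 N on a stud. Kept at 51 to 54 mm they are carried open.
- jaw (a joint): Angle between the halves of the pliers, rad: 0 open, grows as the handles are squeezed, at most 0.40. The jaws are 14 mm tall, 9 mm wide; their gap 45 mm ahead of the hinge pin is 26 mm open, 16 mm at 0.23 rad and 10 mm at 0.36 rad (a stud fully home).
- mat: Thin grey cloth (240 x 160 mm, 1 mm, fixed flat to the table) where the pliers belong. Origin: centre; x along the long side.
- tag1_mid (a point): Centre of ring card 1 (may be absent), half-way up its 164 mm. A white plastic plate, 50 mm wide along x, 6 mm thick along y, stands freely (z up) on a steel foot 66 (x) x 64 (y) x 12 mm; 0.2 kg. The eye near its top is a square hole 26 mm wide, 24 mm tall; take the card by the plain bar above it, 50 mm wide and 36 mm tall, across its 6 mm thickness. Its -x edge is towards the robot.
- tag1_eye (a point): Centre of the eye of ring card 1, 116 mm above the card's underside, 34 mm above the card's centre; same axes.
- tag1_stud (a point): Point on the axis (along y) of card 1's press stud, in the plate's middle plane, 12 mm from the plate's -x edge, from where the jaws reach it; 90 mm above the card's underside. An 18 mm round dark head on the +y face, with a ring round it: its outer face is at y = 13 mm unfastened, 7 mm home; the plate's back is at y = -3 mm.
- stud1 (a joint): How far the stud of card 1 has been pressed, m: 0 unfastened, 0.006 fully home. It needs about 8 N, and stays where it is pressed.
- tag2_mid (a point): Centre of ring card 2 (may be absent); same as card 1.
- tag2_eye (a point): Centre of the eye of ring card 2, 116 mm above the card's underside, 34 mm above the card's centre; same axes.
- tag2_stud (a point): Point on the axis (along y) of card 2's press stud, in the plate's middle plane, 12 mm from the plate's -x edge, from where the jaws reach it; 90 mm above the card's underside. An 18 mm round dark head on the +y face, with a ring round it: its outer face is at y = 13 mm unfastened, 7 mm home; the plate's back is at y = -3 mm.
- stud2 (a joint): How far the stud of card 2 has been pressed, m: 0 unfastened, 0.006 fully home. It needs about 8 N, and stays where it is pressed.
- tag3_mid (a point): Centre of ring card 3 (may be absent); same as card 1.
- tag3_eye (a point): Centre of the eye of ring card 3, 116 mm above the card's underside, 34 mm above the card's centre; same axes.
- tag3_stud (a point): Point on the axis (along y) of card 3's press stud, in the plate's middle plane, 12 mm from the plate's -x edge, from where the jaws reach it; 90 mm above the card's underside. An 18 mm round dark head on the +y face, with a ring round it: its outer face is at y = 13 mm unfastened, 7 mm home; the plate's back is at y = -3 mm.
- stud3 (a joint): How far the stud of card 3 has been pressed, m: 0 unfastened, 0.006 fully home. It needs about 8 N, and stays where it is pressed.
- peg1 (a point): Point on the centre line of peg 1, 50 mm out from the rack's face. Pegs: 8 mm steel rods 75 mm long, sticking out along the point's -x, rising 8 degrees towards the tip (25 mm beyond this point), 90 mm apart along y on the top rail of a fixed open wooden frame 280 mm wide, 178 mm high. A card hangs with its plate parallel to the frame, eye's top edge on the peg; its foot keeps the plate 32 mm off it.
- peg2 (a point): The same point of peg 2 (the middle one), 172 mm above the table.
- peg3 (a point): The same point of peg 3, 172 mm above the table.
- hammer: Bystander: a 240 mm hammer lying beyond the cards, origin at its underside.
- notepad: Bystander: a 150 x 110 mm notepad with a clip, to the right, origin at its underside.
There are look-alikes about, which are no part of the job. Several things have the shape of the pliers; the one meant has the colours described above. What is shaped like the part that bears tag1_mid but red is not meant.

How it is judged:
On the way, in this order (a step that is already met when the one before it is completed fails the run):
1. the pliers are picked up (height (world z) of pliers above 0.04 m), for 0.2 s.
2. the pliers' jaws press on a card's stud ((contact force between pliers and tag1 above 4 N or contact force between pliers and tag2 above 4 N or contact force between pliers and tag3 above 4 N)), for 0.05 s.
3. every stud is clicked home (value of joint each of stud1, stud2, stud3 above 0.005 m), for 0.2 s.
At the end, for the whole second after the job is handed in: Every stud is in by over 5 mm of 6; every card hangs still on its own peg (eye centre within 38 mm of the peg point, within 20 degrees of upright, centre over 110 mm high, eyes over 55 mm apart); the pliers lie flat and still, hinge pin within 80 mm of the mat centre (all of step 3 and (distance between tag1_eye and peg1 below 0.038 m or distance between tag1_eye and peg2 below 0.038 m or distance between tag1_eye and peg3 below 0.038 m) and angle between each of tag1_mid, tag2_mid, tag3_mid's own z axis and vertical below 0.35 rad and height (world z) of each of tag1_mid, tag2_mid, tag3_mid above 0.11 m and (distance between tag2_eye and peg1 below 0.038 m or distance between tag2_eye and peg2 below 0.038 m or distance between tag2_eye and peg3 below 0.038 m) and (distance between tag3_eye and peg1 below 0.038 m or distance between tag3_eye and peg2 below 0.038 m or distance between tag3_eye and peg3 below 0.038 m) and distance between tag1_eye and tag2_eye above 0.055 m and distance between each of tag1_eye, tag2_eye and tag3_eye above 0.055 m and linear speed of each of tag1, tag2, tag3 below 0.05 m/s and linear speed of pliers below 0.03 m/s and horizontal distance between pliers and mat below 0.08 m and height (world z) of pliers below 0.025 m and angle between pliers's own z axis and vertical below 0.15 rad); the robot touches nothing.
It fails at once if the fingers press on a stud (contact force between the fingers and stud1 above 3 N or contact force between the fingers and stud2 above 3 N or contact force between the fingers and stud3 above 3 N).
It fails at once if the hammer or the notepad is moved more than 3 cm (distance of any of hammer, notepad from where it was at the start of the episode above 0.03 m).
Of tag1, tag2, tag3 only 2 to 3 are there at a start; the rules pass over those that are not, and their reading is None.
At some moment in a run one of pliers may be knocked a few centimetres aside while the robot is not near it.
It also fails if it takes over 210 s, if anything falls off the work surface, if the arm or the gripper's body presses on something with over 40 N, if the wrist force passes 120 N, or if a joint passes its speed limit or range.

### The arm

A 6-joint arm with a two-finger parallel gripper is mounted at the origin on the work surface. World frame = base frame: x ahead of the robot, y to its left, z up, the work surface at z = 0. Lengths are in m, angles in rad, forces in N, time in s.
With the tool pointing down it reaches from about 0.3 to 0.875 m from the base axis. Payload 6.4 kg.
Tool frame: the origin (TCP) lies midway between the tips of the shut fingers; the grasp point (between the pads) lies 19 mm behind it; z points along the fingers, y is the line along which they close (so a half turn about z gives the same grasp; the last joint's range is limited). The gripper opens to 85 mm and grips with 20 to 120 N. Pads are 22 mm wide; open, the fingers measure 114 mm over their backs; the gripper's body (76 mm by 85 mm) begins 54 mm behind the grasp point. The pads swing forward as they close: fully open they stand 13 mm farther back than shut.
Start: joints at [1.045, 0.181, 1.607, -0, 1.354, -0.206], TCP at [0.181, 0.546, 0.231] pointing down, gripper open.
Joint ranges: [-2.99, 2.99], [-0.89, 2.07], [0.3, 2.58], [-1.14, 4.28], [0, 2.63], [-3.12, 3.12]. Speed limits (rad/s): [2.57, 2.57, 3.01, 3.14, 3.14, 3.14].

### API

Orientations are given as a unit quaternion [w, x, y, z].
In Python, from bench import status, camera, ctrl gives the robot as it stands. The module is installed in compiled form; this text tells all that it offers.
- The arm moves only by the shell command python3 -m handwheel 'ROWS'. ROWS is JSON, a list that holds one entry, the list of rows, each a list of 7 numbers: the opening, from -1 (shut) to 1 (fully open), then the shift along the tool's x, y, z in cm, then the turn, a rotation vector about the tool's x, y, z in degrees. A call has 1 to 10 rows; each row is the pose to reach, as a shift and turn from the pose commanded when the call began, along the tool's axes at that moment; what a row does not reach only later rows make up. A row lasts 1/8 s, in which the tool goes at most 62.5 mm and 10.7 degrees, less where a joint would pass 70% of its speed; a pose out of reach is approached as far as the arm can. A call with a gripper value outside its range is refused whole. The fingers move at their own pace and stop on an object; the grip force is fixed at half the most. Time passes only in rows, so rows that repeat a pose let the fingers close. It gives the time, the measured TCP pose, the force, the opening and the grip force at its end, in the units of the state.
- status.get_obs(): the state, without advancing time (a new reading comes with each control period).
- camera(name): name is "side" or "top" or "wrist"; returns a dict with "frame" (400x640x3 uint8, blue, green, red), "depth" (400x640 float32, m along the optical axis (not along the pixel's ray), 0 where there is no reading), "fx", "fy", "cx", "cy" (pixels), "extrinsics" (4x4, takes a point from camera to world coordinates); the wrist camera has in their place "hand_eye" (4x4, takes a point from camera to tool coordinates, whose origin is the TCP and whose axes are the flange's). Camera axes: x right, y down, z forward; pixel columns grow to the right and rows downward; lengths in m; the calibration is good to about 2 mm. The wrist camera is an equidistant fisheye: a pixel r from the principal point sees the ray r / f radians off the axis. A picture is of the moment at which its call begins: read the wrist's pose just before it.
- ctrl.hand_in(): hands the job in; it is judged then, once.
The state is a dict: "time_s": time; "q": joint angles; "dq": joint speeds; "joint_efforts": joint torques, N m; "eef_pos": TCP position; "eef_rot": TCP orientation; "wrist_force": force on the tool from outside, world axes, zero at the start; "torque": the same for the moment, N m; "opening": opening from 0.0 (shut) to 1.0 (fully open); "grasp_force": force on a finger pad.
Only numpy, scipy, OpenCV 4.12 (cv2) and the standard library are available. Lean on these libraries where they do the work, as an engineer would, in place of code of your own. Each camera call takes 0.05 s, during which the arm holds its last target. There are 200 camera calls.

## Working session

There is one attempt and no reset: what is moved stays moved. The work goes in short steps, Python scripts to look and compute and a shell command to move; the robot and the scene stay as the last step left them, time stands still between calls to the robot, and variables do not carry over. Pictures are saved under pics/ and viewed, at most 14 in all, crops included, and the job is handed in when it is done.

```bash
mkdir -p pics; ls
python3 - <<'E'
from bench import status,camera,ctrl
import cv2,numpy as np
o=status.get_obs();print(o)
for n in("top","side"):
    c=camera(n);cv2.imwrite(f"pics/{n}0.png",c["frame"]);np.savez(f"pics/{n}0.npz",**c)
    print(n,c["fx"],c["fy"],c["cx"],c["cy"],np.round(c["extrinsics"],3).tolist())
E
```

```text
pics
{'time_s': 0.0, 'q': array([ 1.04470764e+00,  1.81579435e-01,  1.60801016e+00, -6.47822239e-06,
        1.35380033e+00, -2.06269239e-01]), 'dq': array([-0.0009202 ,  0.00020953,  0.00214957,  0.00043679, -0.00061974,
        0.00113843]), 'joint_efforts': array([ 4.57511342e-04, -4.44861066e+01, -3.51344454e+01,  7.26764210e-05,
        8.99771199e-03,  2.21654324e-05]), 'eef_pos': array([0.18045985, 0.54536104, 0.23036153]), 'eef_rot': array([-3.18802659e-04,  1.59228328e-01,  9.87241375e-01, -8.40187131e-04]), 'wrist_force': array([ 0.84259707, -1.0428702 ,  0.81113269]), 'torque': array([ 0.01597647, -0.01837747, -0.01683644]), 'grasp_force': 0.0, 'opening': 1.0028568083059965}
top 460.61367222668827 460.61367222668827 323.47781374406105 194.73539461851215 [[0.011, -0.986, 0.166, 0.329], [-1.0, -0.011, 0.002, -0.025], [0.0, -0.166, -0.986, 1.505], [0.0, 0.0, 0.0, 1.0]]
side 434.6207768373662 434.6207768373662 312.4737107481876 195.1112550916838 [[0.844, -0.347, 0.408, 0.041], [-0.536, -0.522, 0.664, -0.893], [-0.017, -0.779, -0.627, 0.931], [0.0, 0.0, 0.0, 1.0]]
```

View pics/top0.png

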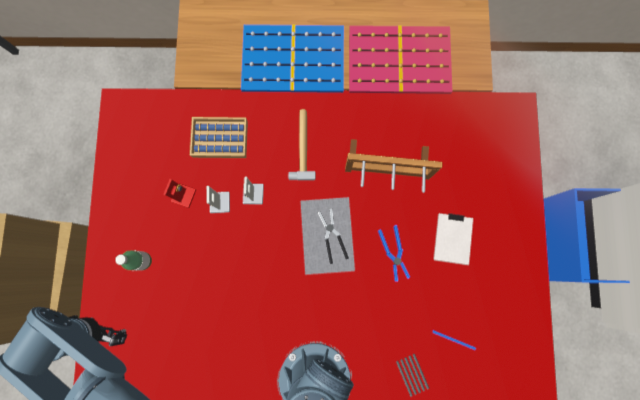

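View pics/side0.png

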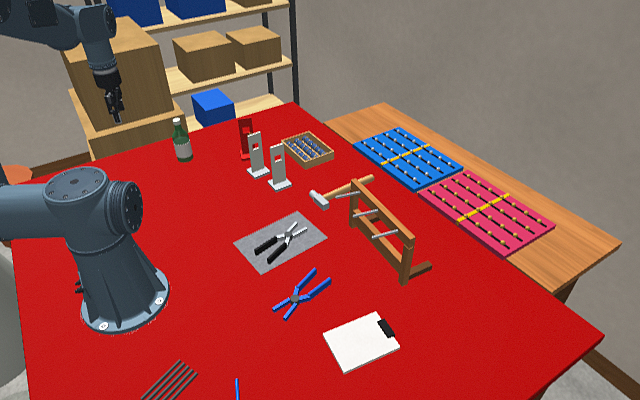

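Top view shows two white cards (about (217,200) and (253,190)), a red decoy at (180,192), black pliers on the mat at (330,232), and the rack at (393,165). I'll measure from enlarged crops.

```bash
cat > h.py <<'E'
import numpy as np,cv2
from scipy.spatial.transform import Rotation as R
def load(n):return dict(np.load(f"pics/{n}.npz"))
def pw(c,u,v,z=None,d=None):
    "pixel -> world by depth, or on the plane of height z"
    r=np.array([(u-c["cx"])/c["fx"],(v-c["cy"])/c["fy"],1]);E=c["extrinsics"]
    w=E[:3,:3]@r
    if z is not None: d=(z-E[2,3])/w[2]
    elif d is None: d=c["depth"][int(round(v)),int(round(u))]
    return E[:3,3]+w*d
def cloud(c):
    v,u=np.mgrid[:400,:640];d=c["depth"];E=c["extrinsics"]
    p=np.stack([(u-c["cx"])/c["fx"]*d,(v-c["cy"])/c["fy"]*d,d],-1)
    return p@E[:3,:3].T+E[:3,3]
def tool(o):
    T=np.eye(4);T[:3,:3]=R.from_quat(np.array(o["eef_rot"])[[1,2,3,0]]).as_matrix();T[:3,3]=o["eef_pos"];return T
def crop(c,u0,v0,u1,v1,s,name):
    cv2.imwrite(f"pics/{name}.png",cv2.resize(c["frame"][v0:v1,u0:u1],None,fx=s,fy=s,interpolation=cv2.INTER_CUBIC))
E
python3 - <<'E'
from h import *
a=load("top0");b=load("side0")
A=cv2.resize(a["frame"][175:280,195:355],(800,525),interpolation=cv2.INTER_CUBIC);cv2.imwrite("pics/c1.png",A)
B=cv2.resize(b["frame"][110:290,230:430],(660,594),interpolation=cv2.INTER_CUBIC);cv2.imwrite("pics/c2.png",B)
for n,c in(("top",a),("side",b)):
    p=cloud(c);f=c["frame"].astype(int);
    white=(f.min(-1)>140)&(np.ptp(f,axis=-1)<30)
    m=white&(p[...,2]>.1)&(p[...,0]>.3)&(p[...,0]<.85)&(p[...,1]>0)&(p[...,1]<.45)
    for i,(lo,hi) in enumerate(((.17,.25),(.25,.4))): pass
    n_,l=cv2.connectedComponents(m.astype(np.uint8))
    for i in range(1,n_):
        q=p[l==i]
        if len(q)>8: 
            mu=q.mean(0);ev,V=np.linalg.eigh(np.cov(q[:,:2].T));print(n,len(q),mu.round(3),"min",q.min(0).round(3),"max",q.max(0).round(3),"ang",np.degrees(np.arctan2(V[1,1],V[0,1])).round(1),(ev**.5).round(4))
for uv in((362,162),(363,186),(393,165),(393,189),(424,167),(424,191)):print(uv,pw(a,*uv).round(3),pw(a,*uv,z=.172).round(3))
E
```

```text
top 41 [0.581 0.21  0.162] min [0.557 0.207 0.105] max [0.606 0.222 0.17 ] ang 176.4 [0.0027 0.0141]
top 11 [0.585 0.209 0.105] min [0.575 0.207 0.102] max [0.593 0.211 0.108] ang 175.6 [0.0014 0.0062]
top 34 [0.553 0.319 0.164] min [0.529 0.315 0.157] max [0.578 0.324 0.171] ang -175.3 [0.0017 0.0151]
top 15 [0.553 0.319 0.106] min [0.54  0.315 0.1  ] max [0.567 0.322 0.117] ang -172.5 [0.0021 0.0086]
side 13 [0.553 0.318 0.161] min [0.53  0.313 0.158] max [0.575 0.323 0.163] ang -173.1 [0.0024 0.0141]
side 13 [0.585 0.208 0.162] min [0.565 0.202 0.159] max [0.607 0.213 0.164] ang -178.2 [0.0036 0.0143]
(362, 162) [ 0.659 -0.138  0.15 ] [ 0.653 -0.136  0.172]
(363, 186) [ 0.614 -0.154 -0.002] [ 0.581 -0.139  0.172]
(393, 165) [ 0.645 -0.228  0.173] [ 0.645 -0.228  0.172]
(393, 189) [ 0.605 -0.253 -0.001] [ 0.573 -0.227  0.172]
(424, 167) [ 0.642 -0.322  0.164] [ 0.64  -0.32   0.172]
(424, 191) [ 0.566 -0.316  0.18 ] [ 0.568 -0.318  0.172]
```

View pics/c1.png

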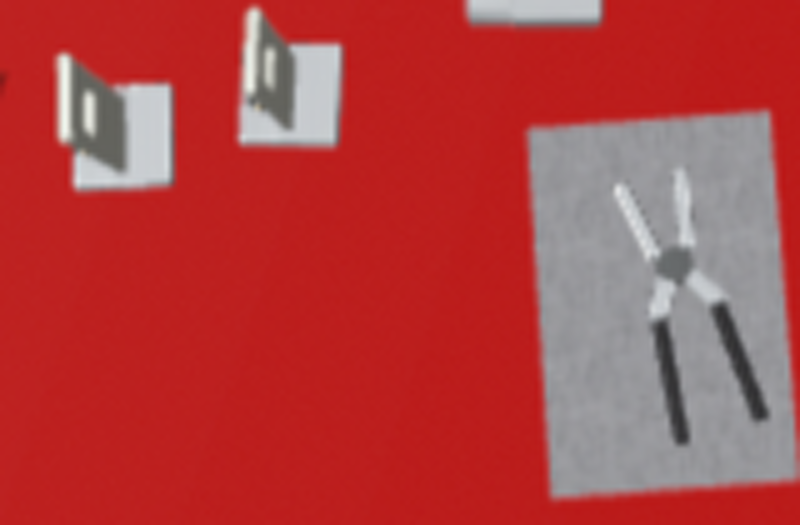

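View pics/c2.png

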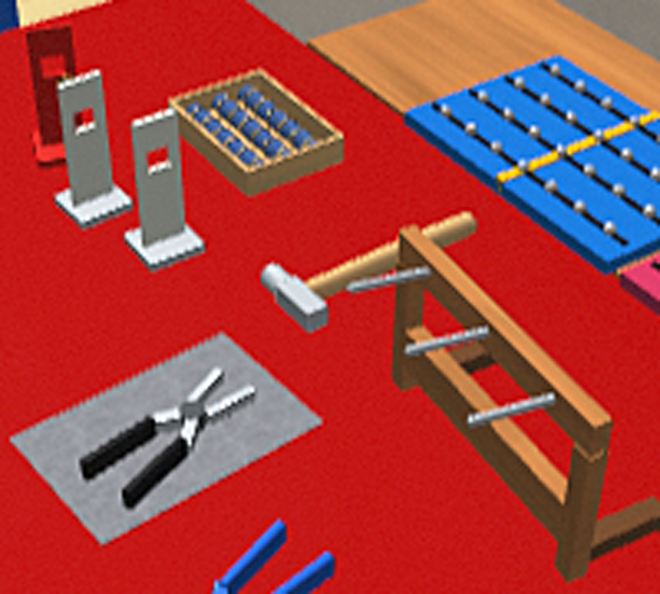

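Pliers' hinge appears at about (330,228) top and (288,234) side; jaws point roughly +x; both white cards' studs face away from the side camera. Now compute the pliers' pose, then the first move.

```bash
cat >> h.py <<'E'
def go(x,y,z,yaw,T=None):
    "tool pointing down with its y axis at yaw deg: print shift (cm) and turn (deg) in present tool axes"
    if T is None:
        from bench import status
        T=tool(status.get_obs())
    t=np.radians(yaw);Y=np.array([np.cos(t),np.sin(t),0]);Z=np.array([0,0,-1.]);G=np.stack([np.cross(Y,Z),Y,Z],1)
    print("go",(T[:3,:3].T@(np.array([x,y,z])-T[:3,3])*100).round(2),np.degrees(R.from_matrix(T[:3,:3].T@G).as_rotvec()).round(1))
E
python3 - <<'E'
from h import *
a=load("top0");b=load("side0")
f=lambda x,y:(195+x/5,175+y/5)
for n,q,z in(("hinge",(674,265),.024),("tips",(651,180),.019),("ends",(722,428),.024)):
    print(n,pw(a,*f(*q),z=z).round(3),pw(a,*f(*q)).round(3))
print("side hinge",pw(b,288.5,233.6,z=.024).round(3),pw(b,288.5,233.6).round(3))
print("mat",[pw(a,*f(*q),z=.001).round(3) for q in((528,128),(770,110),(800,483),(551,497))])
go(.43,-.03,.3,90)
E
```

```text
hinge [ 0.47  -0.044  0.024] [ 0.47  -0.044  0.022]
tips [ 0.526 -0.029  0.019] [ 0.528 -0.029  0.001]
ends [ 0.366 -0.076  0.024] [ 0.367 -0.076  0.005]
side hinge [ 0.473 -0.049  0.024] [ 0.475 -0.046  0.021]
mat [array([0.562, 0.053, 0.001]), array([ 0.576, -0.107,  0.001]), array([ 0.332, -0.127,  0.001]), array([0.322, 0.033, 0.001])]
go [-41.77 -46.79  -6.89] [ -0.1  -0.  -18.3]
```

```bash
python3 -m handwheel '[[[0.6,-15,-15,-5,0,0,-18],[0.6,-42,-47,-6,0,0,-18],[0.6,-42,-47,-6,0,0,-18],[0.6,-42,-47,-6,0,0,-18],[0.6,-42,-47,-6,0,0,-18],[0.6,-42,-47,-6,0,0,-18],[0.6,-42,-47,-6,0,0,-18],[0.6,-42,-47,-6,0,0,-18],[0.6,-42,-47,-6,0,0,-18],[0.6,-42,-47,-6,0,0,-18]]]'; python3 -m handwheel '[[[0.6,0,0,0,0,0,0],[0.6,0,0,0,0,0,0],[0.6,0,0,0,0,0,0]]]'
cat >> h.py <<'E'
def shot(name,n="wrist"):
    from bench import status,camera
    o=status.get_obs();c=dict(camera(n));
    if n=="wrist":
        c["extrinsics"]=tool(o)@c["hand_eye"]
    np.savez(f"pics/{name}.npz",**c);cv2.imwrite(f"pics/{name}.png",c["frame"]);return c
def ww(c,u,v,z=None):
    "fisheye pixel -> world on plane z (or by depth)"
    x,y=u-c["cx"],v-c["cy"];r=np.hypot(x,y)+1e-9;th=r/c["fx"]
    ray=np.array([x/r*np.tan(th),y/r*np.tan(th),1]);E=c["extrinsics"];w=E[:3,:3]@ray
    d=(z-E[2,3])/w[2] if z is not None else c["depth"][int(round(v)),int(round(u))]
    return E[:3,3]+w*d
def wp(c,P):
    "world -> fisheye pixel"
    p=np.linalg.inv(c["extrinsics"])@np.r_[P,1];r=np.hypot(p[0],p[1]);th=np.arctan2(r,p[2])
    return np.array([c["cx"]+c["fx"]*th*p[0]/r,c["cy"]+c["fx"]*th*p[1]/r])
E
python3 - <<'E'
from h import *
c=shot("w1");print(c["fx"],c["cx"],c["cy"],c["hand_eye"].round(3).tolist(),c["extrinsics"].round(3).tolist())
E
```

```text
time_s: 1.35
eef_pos: [0.4277, -0.0244, 0.2905]
eef_rot: [0.0, 0.003, 1.0, 0.0]
wrist_force: [1.7, 1.5, 0.5]
opening: 0.798
grasp_force: 0.0
time_s: 1.72
eef_pos: [0.4269, -0.021, 0.2901]
eef_rot: [-0.0, 0.002, 1.0, 0.0]
wrist_force: [0.8, 0.2, 1.0]
opening: 0.8
grasp_force: 0.0
309.70691628693146 318.7913698572525 197.13131508670315 [[-0.001, -0.966, -0.26, 0.066], [1.0, -0.001, -0.001, -0.001], [0.0, -0.26, 0.966, -0.142], [0.0, 0.0, 0.0, 1.0]] [[0.004, 0.966, 0.259, 0.361], [1.0, -0.004, -0.001, -0.022], [-0.0, 0.259, -0.966, 0.432], [0.0, 0.0, 0.0, 1.0]]
```

View pics/w1.png

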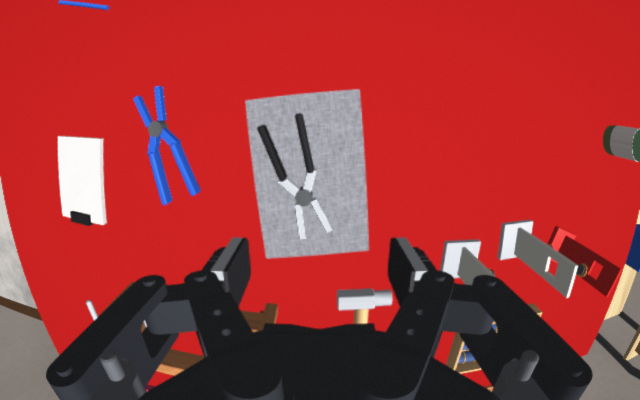

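Wrist view: hinge at (304,198), handle ends at (262,127) and (299,115), jaw tips at (302,238) and (329,232).

Run:
```python
from h import *
c=load("w1");E=c["extrinsics"]
H=ww(c,304,198,.022);h=(ww(c,262,127,.024)+ww(c,299,115,.024))/2;t=(ww(c,302,238,.019)+ww(c,329,232,.019))/2
print(H,h,t, ww(c,304,198))
# hinge height from two views (top cam ray / wrist ray)
a=load("top0");o1=a["extrinsics"][:3,3];d1=pw(a,329.8,228,z=0)-o1;o2=E[:3,3];d2=ww(c,304,198,0)-o2
s=np.linalg.lstsq(np.stack([d1,-d2],1),o2-o1,rcond=None)[0];print("tri",o1+s[0]*d1,o2+s[1]*d2)
u=t-h;yaw=np.degrees(np.arctan2(u[1],u[0]));u/=np.linalg.norm(u);g=H-.07*np.r_[u[:2],0];print(yaw,g)
go(g[0],g[1],.12,yaw+90)
```

```text
[ 0.47187445 -0.04289374  0.022     ] [ 0.36647298 -0.07256555  0.024     ] [ 0.52788354 -0.02762633  0.019     ] [ 0.47216739 -0.04294861  0.0209197 ]
tri [ 0.46956396 -0.04406623  0.02928539] [ 0.46989573 -0.04252311  0.02929698]
15.55803360579924 [ 0.4044693  -0.06166039  0.022     ]
go [ 2.23 -4.08 17.02] [  0.   -0.  -15.8]
```

```bash
python3 -m handwheel '[[[0.75,1.1,-2,8.5,0,0,-8],[0.75,2.2,-4.1,17,0,0,-15.8],[0.75,2.2,-4.1,17,0,0,-15.8],[0.75,2.2,-4.1,20,0,0,-15.8],[0.75,2.2,-4.1,20,0,0,-15.8],[0.75,2.2,-4.1,20,0,0,-15.8],[0.75,2.2,-4.1,20,0,0,-15.8]]]'
python3 - <<'E'
from h import *
c=shot("w2");go(.4045,-.0617,0,105.6)
E
```

```text
time_s: 2.65
eef_pos: [0.4066, -0.0634, 0.0921]
eef_rot: [0.001, -0.135, 0.991, -0.001]
wrist_force: [1.1, 0.1, -0.5]
opening: 0.874
grasp_force: 0.0
go [0.16 0.24 9.19] [-0.1  0.1 -0.1]
```

View pics/w2.png

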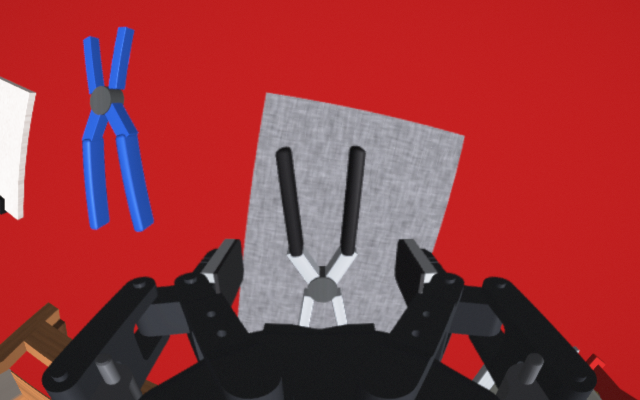

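Pliers are centred (hinge (322,289), handles symmetric at 284/357). Descend, close to the carrying width, lift.

```bash
python3 -c "
from h import *
c=load('w2');print(ww(c,322,289,.022),(ww(c,284,150,.024)+ww(c,357,148,.024))/2)"
python3 -m handwheel '[[[0.75,0.2,0.2,5,0,0,0],[0.75,0.2,0.2,9,0,0,0],[0.75,0.2,0.2,9.2,0,0,0],[0.5,0.2,0.2,9.2,0,0,0],[0.24,0.2,0.2,9.2,0,0,0],[0.24,0.2,0.2,9.2,0,0,0],[0.24,0.2,0.2,9.2,0,0,0],[0.24,0.2,0.2,9.2,0,0,0]]]'
```

```text
[ 0.47033045 -0.04435503  0.022     ] [ 0.36418456 -0.07522946  0.024     ]
time_s: 3.7
eef_pos: [0.4047, -0.0628, 0.0009]
eef_rot: [0.002, -0.135, 0.991, -0.001]
wrist_force: [-1.5, 0.3, 6.3]
opening: 0.622
grasp_force: 10.8
```

```bash
python3 -m handwheel '[[[0.24,0,0,-2,0,0,0],[0.24,0,0,-5,0,0,0],[0.24,0,0,-10,0,0,0],[0.24,0,0,-15,0,0,0],[0.24,0,0,-20,0,0,0],[0.24,0,0,-20,0,0,0]]]'
python3 -c "
from h import *
go(.40,.10,.30,90)"
```

```text
time_s: 4.45
eef_pos: [0.4059, -0.0632, 0.2045]
eef_rot: [0.005, -0.135, 0.991, -0.003]
wrist_force: [0.9, 0.1, -2.1]
opening: 0.62
grasp_force: 8.7
go [-3.88 15.81 -9.65] [-0.4  0.6 15.5]
```

```bash
python3 -m handwheel '[[[0.24,-1,4,-3,0,0,5],[0.24,-2,8,-6,0,0,10],[0.24,-3,12,-9,0,0,15],[0.24,-4,16,-9.5,0,0,15.5],[0.24,-4,16,-9.5,0,0,15.5],[0.24,-4,16,-9.5,0,0,15.5],[0.24,-4,16,-9.5,0,0,15.5]]]'
python3 -c "
from h import *
c=shot('w3')
crop(c,0,100,640,400,1.25,'w3c')"
```

```text
time_s: 5.32
eef_pos: [0.3984, 0.1022, 0.2929]
eef_rot: [-0.0, 0.001, 1.0, -0.0]
wrist_force: [0.4, -0.3, -1.8]
opening: 0.623
grasp_force: 8.7
```

View pics/w3c.png

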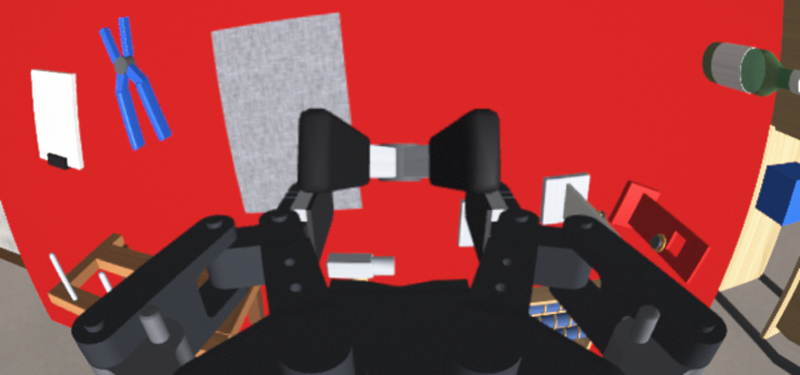

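The pliers seem to have drooped in the grip (handle ends raised toward the camera); measure the tilt.

Run:
```python
from h import *
from bench import status
for nm,n in(("t3","top"),("s3","side")):
    c=shot(nm,n);p=cloud(c)
    m=(abs(p[...,0]-.45)<.14)&(abs(p[...,1]-.1)<.06)&(p[...,2]>.15)&(p[...,2]<.34)
    v,u=np.nonzero(m);print(n,m.sum(),u.min(),u.max(),v.min(),v.max())
c=load("w3")
for q in((330,150),(340,120),(465,150),(460,120),(410,160),(380,160)):
    u,v=q[0]/1.25,100+q[1]/1.25;print(q,ww(c,u,v).round(3))
c=load("s3");crop(c,230,60,430,210,4,"s3c")
```

```text
top 12 262 266 258 260
side 603 214 253 123 177
(330, 150) [0.367 0.082 0.335]
(340, 120) [0.363 0.083 0.318]
(465, 150) [0.367 0.119 0.336]
(460, 120) [0.362 0.119 0.324]
(410, 160) [0.402 0.107 0.25 ]
(380, 160) [0.4   0.092 0.256]
```

View pics/s3c.png

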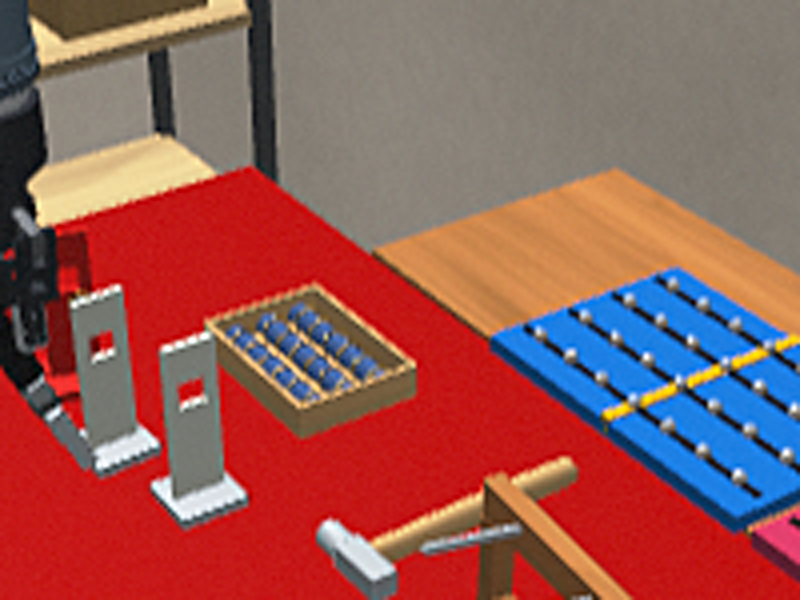

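The pliers drooped ~60° jaws-down (grip behind the centre of mass at low force). I'll lay them back on the mat, lowering so the tips straighten them, and regrip nearer the centre of mass.

```bash
python3 -m handwheel '[[[0.24,0,-4,2,0,0,0],[0.24,0.3,-8,6,0,0,0],[0.24,0.6,-12,10,0,0,0],[0.24,1,-14,14,0,0,0],[0.24,1,-14,16,0,0,0],[0.24,1,-14,18,0,0,0],[0.24,1,-14,20,0,0,0],[0.24,1,-14,22,0,0,0],[0.24,1,-14,24,0,0,0],[0.24,1,-14,26,0,0,0]]]'
python3 -m handwheel '[[[0.24,0,0,0.6,0,0,0],[0.24,0,0,1.2,0,0,0],[0.24,0,0,1.8,0,0,0],[0.24,0,0,2.3,0,0,0],[0.24,0,0,2.6,0,0,0],[0.24,0,0,2.6,0,0,0]]]'
```

```text
time_s: 6.72
eef_pos: [0.3889, -0.0377, 0.033]
eef_rot: [0.0, 0.001, 1.0, -0.0]
wrist_force: [0.1, -0.0, -0.1]
opening: 0.62
grasp_force: 0.0
time_s: 7.48
eef_pos: [0.3884, -0.0368, 0.0073]
eef_rot: [-0.0, 0.0, 1.0, 0.0]
wrist_force: [0.6, 0.3, 1.3]
opening: 0.618
grasp_force: 0.1
```

```bash
python3 -m handwheel '[[[0.6,0,0,0,0,0,0],[0.75,0,0,0,0,0,0],[0.75,0,0,-3,0,0,0],[0.75,0,0,-8,0,0,0],[0.75,0,0,-12,0,0,0],[0.75,0,0,-16,0,0,0],[0.75,0,0,-20,0,0,0],[0.75,0,0,-20,0,0,0]]]'
python3 -c "
from h import *
c=shot('w4')"
```

```text
time_s: 8.48
eef_pos: [0.3906, -0.0378, 0.2108]
eef_rot: [0.003, 0.0, 1.0, -0.001]
wrist_force: [0.3, 0.2, -0.1]
opening: 0.871
grasp_force: 0.0
```

View pics/w4.png

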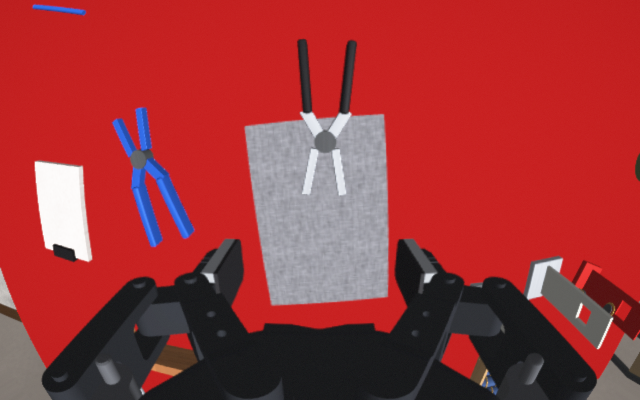

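Pliers lie flat again, shifted back: hinge (325,142), handle ends (303,42)/(351,43), black starts (308,112)/(343,112), tips (306,192)/(342,192).

Run:
```python
from h import *
c=load("w4")
P={n:ww(c,*q,.023) for n,q in dict(H=(325,142),e1=(303,42),e2=(351,43),b1=(308,112),b2=(343,112)).items()}
P["t"]=(ww(c,306,192,.019)+ww(c,342,192,.019))/2
for k,v in P.items():print(k,v.round(4))
u=P["t"]-(P["e1"]+P["e2"])/2;yaw=np.degrees(np.arctan2(u[1],u[0]));u/=np.linalg.norm(u)
g=P["H"]-.046*u;print(yaw,g);go(g[0],g[1],.0,yaw+90)
```

```text
H [ 0.3535 -0.0331  0.023 ]
e1 [ 0.2455 -0.0561  0.023 ]
e2 [ 0.2462 -0.0057  0.023 ]
b1 [ 0.3215 -0.051   0.023 ]
b2 [ 0.3214 -0.0141  0.023 ]
t [ 0.4095 -0.0339  0.019 ]
-1.0546253183040657 [ 0.30754198 -0.03220464  0.02412397]
go [ 8.26  0.54 20.84] [-0.1  0.2  1. ]
```

```bash
python3 -m handwheel '[[[0.75,4,0.3,5,0,0,1],[0.75,8.2,0.5,10,0,0,1],[0.75,8.2,0.5,15,0,0,1],[0.75,8.2,0.5,19,0,0,1],[0.75,8.2,0.5,20.9,0,0,1],[0.75,8.2,0.5,20.9,0,0,1],[0.4,8.2,0.5,20.9,0,0,1],[0.14,8.2,0.5,20.9,0,0,1],[0.14,8.2,0.5,20.9,0,0,1],[0.14,8.2,0.5,20.9,0,0,1]]]'
python3 -m handwheel '[[[0.14,0,0,0,0,0,0],[0.14,0,0,-0.2,0,0,0],[0.14,0,0,-0.6,0,0,0],[0.14,0,0,-1.2,0,0,0],[0.14,0,0,-2,0,0,0],[0.14,0,0,-2.8,0,0,0],[0.14,0,0,-3.4,0,0,0],[0.14,0,0,-3.8,0,0,0],[0.14,0,0,-4,0,0,0],[0.14,0,0,-4,0,0,0]]]'
python3 - <<'E'
from h import *
c=shot("w5");s=shot("s5","side")
v,u=np.mgrid[:400,:640]
p=cloud(s);f=s["frame"].astype(int)
m=(p[...,0]>.18)&(p[...,0]<.46)&(abs(p[...,1]+.033)<.05)&(p[...,2]>.01)&(p[...,2]<.1)
q=p[m];
for x in np.arange(.18,.46,.02):
    k=q[(abs(q[:,0]-x)<.01)]
    if len(k):print(x.round(2),len(k),k[:,2].min().round(3),k[:,2].max().round(3))
E
```

```text
time_s: 9.78
eef_pos: [0.3074, -0.0324, -0.0004]
eef_rot: [0.001, 0.009, 1.0, -0.001]
wrist_force: [-2.6, 0.9, 9.0]
opening: 0.572
grasp_force: 15.1
time_s: 11.02
eef_pos: [0.3065, -0.0319, 0.0384]
eef_rot: [0.0, 0.009, 1.0, -0.0]
wrist_force: [-0.1, 0.2, -1.8]
opening: 0.572
grasp_force: 13.1
0.24 47 0.039 0.063
0.26 115 0.038 0.065
0.28 108 0.037 0.067
0.3 142 0.036 0.1
0.32 27 0.039 0.069
0.34 56 0.04 0.062
0.36 65 0.038 0.061
0.38 72 0.041 0.058
0.4 71 0.04 0.059
0.42 14 0.043 0.056
```

Level this time, pliers mid-plane 12 mm above TCP. Lift smoothly and view the cards.

```bash
python3 -m handwheel '[[[0.14,0,0,-0.5,0,0,0],[0.14,-0.2,0.3,-1.5,0,0,0],[0.14,-0.5,0.8,-3,0,0,0],[0.14,-0.9,1.5,-5,0,0,0],[0.14,-1.5,2.5,-7.5,0,0,0],[0.14,-2.2,3.6,-10,0,0,0],[0.14,-3,4.8,-12.5,0,0,0],[0.14,-3.8,6,-15,0,0,0],[0.14,-4.5,7,-17.5,0,0,0],[0.14,-5,7.8,-19,0,0,0]]]'
python3 -m handwheel '[[[0.14,-0.3,0.3,-0.7,0,0,0],[0.14,-0.4,0.4,-1,0,0,0],[0.14,-0.4,0.4,-1,0,0,0]]]'
python3 - <<'E'
from h import *
c=shot("w6");crop(c,320,180,640,400,2.5,"w6c")
E
```

```text
time_s: 12.38
eef_pos: [0.3586, 0.0457, 0.2302]
eef_rot: [0.001, 0.009, 1.0, -0.0]
wrist_force: [1.1, -0.7, -2.7]
opening: 0.573
grasp_force: 13.1
time_s: 12.75
eef_pos: [0.3616, 0.049, 0.2378]
eef_rot: [-0.001, 0.009, 1.0, 0.0]
wrist_force: [0.3, -0.4, -0.8]
opening: 0.574
grasp_force: 13.1
```

View pics/w6c.png

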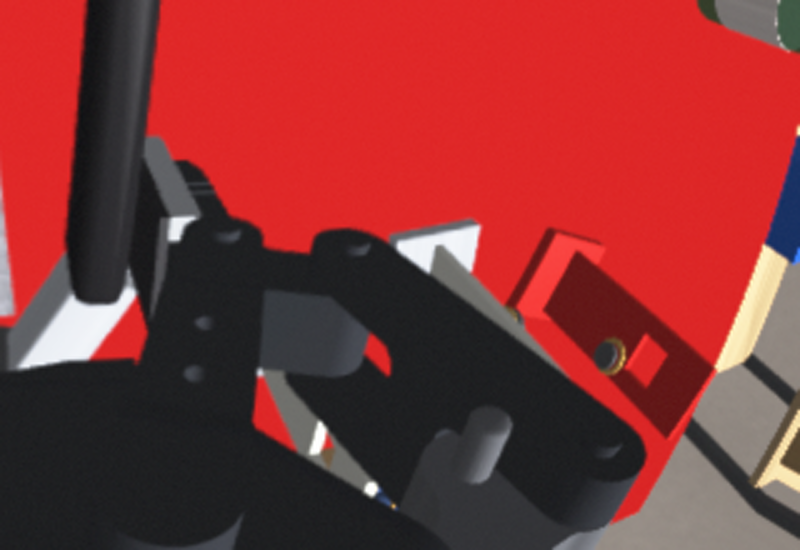

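Gripper hides the cards here; use the unobstructed start images. From c1: card A foot corners (74,190),(172,186),(170,85); card B (239,145),(337,147),(342,45).

Run:
```python
from h import *
a=load("top0");b=load("side0")
f=lambda x,y:(195+x/5,175+y/5)
for n,K in(("A",((74,190),(172,186),(170,85))),("B",((239,145),(337,147),(342,45)))):
    P=[pw(a,*f(*k),z=.006 if i<2 else .012) for i,k in enumerate(K)]
    w=P[0]-P[1];l=P[2]-P[1]
    print(n,[p.round(4) for p in P],"yaw y-edge",np.degrees(np.arctan2(w[1],w[0]))-90,"x-edge",np.degrees(np.arctan2(l[1],l[0])),"len",np.linalg.norm(w),np.linalg.norm(l),"c",((P[0]+P[2])/2).round(4))
# plate tops: robust line from the pixels above 0.15
for nm,c in(("top",a),("side",b)):
    p=cloud(c);f2=c["frame"].astype(int)
    for n,cx,cy in(("A",.553,.319),("B",.582,.21)):
        m=(abs(p[...,0]-cx)<.04)&(abs(p[...,1]-cy)<.025)&(p[...,2]>.04)&(p[...,2]<.18)&(np.ptp(f2,axis=-1)<40)
        q=p[m];vx,vy,x0,y0=cv2.fitLine(q[:,:2].astype(np.float32),cv2.DIST_HUBER,0,.001,.001).ravel()
        t=(q[:,:2]-[x0,y0])@[vx,vy]
        print(nm,n,len(q),"yaw",np.degrees(np.arctan2(vy,vx)).round(1),"mid",(np.array([x0,y0])+np.array([vx,vy])*(t.max()+t.min())/2).round(4),"len",np.ptp(t).round(3),q[:,2].max().round(3))
```

```text
A [array([0.5168, 0.3493, 0.006 ]), array([0.5201, 0.2852, 0.006 ]), array([0.5863, 0.2883, 0.012 ])] yaw y-edge 2.973862006718562 x-edge 2.6512512306454314 len 0.06420049633787739 0.06649158577507362 c [0.5516 0.3188 0.009 ]
B [array([0.5478, 0.2424, 0.006 ]), array([0.5471, 0.1779, 0.006 ]), array([0.6143, 0.176 , 0.012 ])] yaw y-edge -0.5654345273469374 x-edge -1.607155482150812 len 0.06449165686400814 0.06744871305148167 c [0.581  0.2092 0.009 ]
top A 188 yaw 3.7 mid [0.5534 0.317 ] len 0.05 0.171
top B 151 yaw -0.9 mid [0.5823 0.2075] len 0.05 0.17
side A 363 yaw 3.7 mid [0.553  0.3149] len 0.051 0.163
side B 385 yaw -1.0 mid [0.5829 0.2059] len 0.052 0.164
```

```bash
python3 -m handwheel '[[[0.14,0,0.3,0.3,0,0,0],[0.14,-0.2,1,1,0,0,0],[0.14,-0.5,2.5,2.5,0,0,0],[0.14,-1,4.5,4.5,0,0,0],[0.14,-1.5,7,7,0,0,0],[0.14,-2,9.5,9.5,0,0,0],[0.14,-2.6,12,12,0,0,0],[0.14,-3.2,14.5,14,0,0,0],[0.14,-3.6,16,15.5,0,0,0],[0.14,-3.8,16.5,16,0,0,0]]]'
python3 -m handwheel '[[[0.14,0,0,0,0,0,0],[0.14,0,0,0,0,0,0]]]'
python3 - <<'E'
from h import *
s=shot("s7","side");t=shot("t7","top")
go(.478,.214,.078,89)
p=cloud(s);f=s["frame"].astype(int)
m=(p[...,0]>.3)&(p[...,0]<.53)&(abs(p[...,1]-.214)<.05)&(p[...,2]>.05)&(p[...,2]<.12)
q=p[m]
for x in np.arange(.34,.53,.02):
    k=q[(abs(q[:,0]-x)<.01)]
    if len(k):print(x.round(2),len(k),k[:,1].min().round(3),k[:,1].max().round(3),k[:,2].min().round(3),k[:,2].max().round(3))
A=cv2.resize(s["frame"][110:210,200:330],(520,400),interpolation=cv2.INTER_CUBIC);B=cv2.resize(t["frame"][165:245,200:280],(280,280),interpolation=cv2.INTER_CUBIC)
B=cv2.copyMakeBorder(B,0,120,0,0,cv2.BORDER_CONSTANT);cv2.imwrite("pics/m7.png",np.hstack([A,B]))
E
```

```text
time_s: 14.05
eef_pos: [0.4018, 0.2142, 0.0768]
eef_rot: [-0.001, 0.008, 1.0, -0.0]
wrist_force: [0.5, 0.3, -1.5]
opening: 0.571
grasp_force: 13.1
time_s: 14.3
eef_pos: [0.4032, 0.2131, 0.0789]
eef_rot: [0.0, 0.009, 1.0, 0.0]
wrist_force: [0.2, -0.2, -1.1]
opening: 0.569
grasp_force: 13.1
go [-7.46  0.23  0.11] [ 0.   0.1 -0.1]
0.34 56 0.181 0.239 0.079 0.103
0.36 89 0.181 0.24 0.077 0.103
0.38 85 0.183 0.235 0.079 0.104
0.4 105 0.17 0.243 0.077 0.117
0.42 27 0.176 0.236 0.08 0.118
0.44 43 0.187 0.22 0.078 0.103
0.46 52 0.19 0.226 0.08 0.101
0.48 56 0.187 0.228 0.081 0.098
0.5 56 0.183 0.23 0.081 0.097
0.52 3 0.22 0.222 0.084 0.096
```

View pics/m7.png

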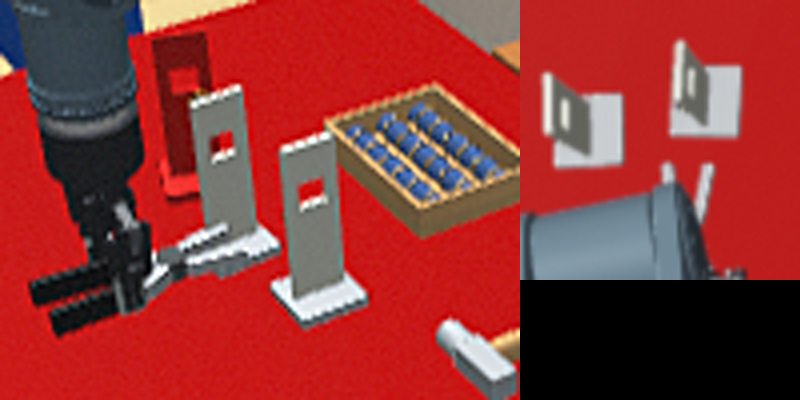

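Run:
```python
from h import *
t=load("t7");s=load("s7")
print(pw(t,242,212.3,z=.097),pw(t,254.3,212.7,z=.097))
for n,c in(("top",t),("side",s)):
    p=cloud(c);f=c["frame"].astype(int)
    for x in(.485,.495,.505):
        m=(abs(p[...,0]-x)<.006)&(abs(p[...,1]-.214)<.05)&(p[...,2]>.05)&(p[...,2]<.12)
        print(n,x,np.sort(p[m][:,1]).round(3).tolist())
crop(t,235,195,265,225,12,"t7c")
```

```text
[0.50864727 0.22757069 0.097     ] [0.50781343 0.18965432 0.097     ]
top 0.485 [0.192, 0.193, 0.193, 0.193, 0.193, 0.195, 0.195, 0.196, 0.198, 0.199, 0.199]
top 0.495 [0.19, 0.191, 0.191, 0.192, 0.193, 0.193, 0.193, 0.193, 0.196, 0.196, 0.196, 0.196, 0.198, 0.2, 0.222, 0.224, 0.226, 0.227, 0.23, 0.23]
top 0.505 [0.188, 0.189, 0.189, 0.19, 0.19, 0.191, 0.191, 0.193, 0.193, 0.194, 0.194, 0.196, 0.196, 0.196, 0.197, 0.222, 0.224, 0.225, 0.225, 0.225, 0.227, 0.227, 0.227, 0.228, 0.23, 0.23, 0.231, 0.231]
side 0.485 [0.187, 0.188, 0.188, 0.188, 0.189, 0.189, 0.19, 0.19, 0.19, 0.19, 0.191, 0.191, 0.193, 0.194, 0.195, 0.195, 0.2, 0.218, 0.218, 0.219, 0.219, 0.221, 0.221, 0.221, 0.222, 0.224, 0.224, 0.225, 0.227, 0.228]
side 0.495 [0.185, 0.185, 0.186, 0.186, 0.187, 0.188, 0.188, 0.188, 0.189, 0.19, 0.19, 0.19, 0.191, 0.193, 0.193, 0.193, 0.196, 0.199, 0.221, 0.221, 0.221, 0.221, 0.222, 0.222, 0.223, 0.223, 0.223, 0.224, 0.224, 0.224, 0.225, 0.225, 0.225, 0.228, 0.23, 0.23]
side 0.505 [0.183, 0.184, 0.184, 0.185, 0.186, 0.186, 0.186, 0.187, 0.187, 0.189, 0.189, 0.19, 0.191, 0.193, 0.194, 0.199, 0.201, 0.218, 0.22, 0.222, 0.222, 0.222, 0.223, 0.223, 0.223, 0.223, 0.224, 0.224, 0.225, 0.225, 0.225, 0.225, 0.226, 0.23]
```

View pics/t7c.png

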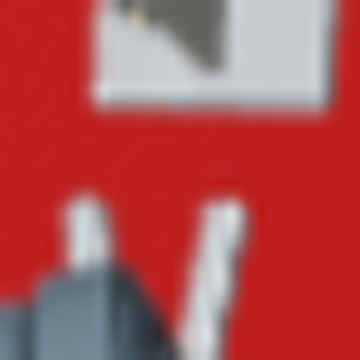

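Jaw inner faces at y≈.198/.221 (centre .2095); the card needs .214. Shift +4.5 mm and advance.

```bash
python3 -m handwheel '[[[0.17,0,0.2,0,0,0,0],[0.17,-0.3,0.45,0,0,0,0],[0.17,-1,0.45,0,0,0,0],[0.17,-2,0.45,0,0,0,0],[0.17,-3.2,0.45,0,0,0,0],[0.17,-4.5,0.45,0,0,0,0],[0.17,-5.8,0.45,0,0,0,0],[0.17,-6.8,0.45,0,0,0,0],[0.17,-7.4,0.45,0,0,0,0],[0.17,-7.5,0.45,0,0,0,0]]]'
python3 -m handwheel '[[[0.17,0,0,0,0,0,0],[0.17,0,0,0,0,0,0]]]'
python3 - <<'E'
from h import *
s=shot("s8","side");t=shot("t8","top")
p=cloud(s);f=s["frame"].astype(int)
m=(abs(p[...,0]-.582)<.04)&(abs(p[...,1]-.21)<.025)&(p[...,2]>.1)&(p[...,2]<.18)&(np.ptp(f,axis=-1)<40)
q=p[m];print(len(q),q.mean(0),q.min(0),q.max(0))
A=cv2.resize(s["frame"][120:200,235:305],(525,600),interpolation=cv2.INTER_CUBIC);cv2.imwrite("pics/m8.png",A)
E
```

```text
time_s: 15.65
eef_pos: [0.4782, 0.2165, 0.0783]
eef_rot: [-0.0, 0.009, 1.0, -0.0]
wrist_force: [-0.2, -0.3, -1.5]
opening: 0.586
grasp_force: 12.9
time_s: 15.9
eef_pos: [0.4776, 0.2166, 0.0784]
eef_rot: [-0.0, 0.009, 1.0, -0.0]
wrist_force: [0.0, -1.2, -1.3]
opening: 0.587
grasp_force: 12.9
190 [0.58174415 0.20596899 0.13584529] [0.55595063 0.19816081 0.10007701] [0.60938289 0.21388333 0.16359024]
```

View pics/m8.png

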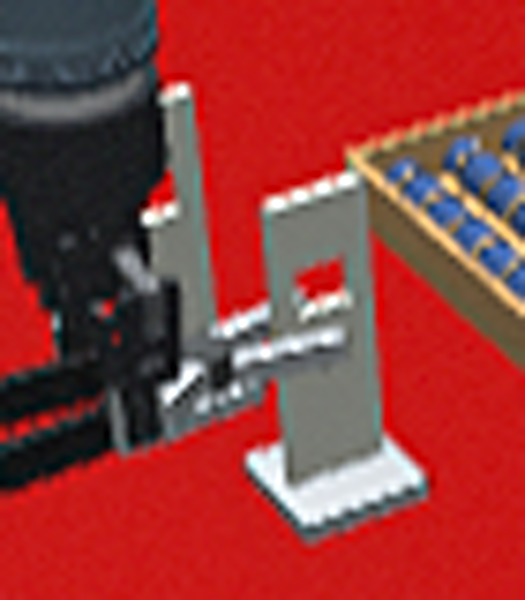

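```bash
python3 -m handwheel '[[[0.1,0,0,0,0,0,0],[0.02,0,0,0,0,0,0],[-0.06,0,0,0,0,0,0],[-0.14,0,0,0,0,0,0],[-0.2,0,0,0,0,0,0],[-0.2,0,0,0,0,0,0]]]';python3 -m handwheel '[[[-0.27,0,0,0,0,0,0],[-0.34,0,0,0,0,0,0],[-0.4,0,0,0,0,0,0],[-0.4,0,0,0,0,0,0]]]'
```

```text
time_s: 16.75
eef_pos: [0.478, 0.2164, 0.0784]
eef_rot: [-0.0, 0.009, 1.0, -0.0]
wrist_force: [-1.4, -1.3, -0.6]
opening: 0.41
grasp_force: 32.3
time_s: 17.25
eef_pos: [0.4781, 0.2165, 0.0784]
eef_rot: [0.0, 0.009, 1.0, -0.0]
wrist_force: [-1.4, -1.9, 0.7]
opening: 0.384
grasp_force: 59.3
```

```bash
python3 -m handwheel '[[[-0.8,0,0,0,0,0,0],[-0.8,0,0,0,0,0,0],[-0.8,0,0,0,0,0,0],[-0.5,0,0,0,0,0,0],[-0.3,0,0,0,0,0,0],[-0.1,0,0,0,0,0,0],[0.05,0,0,0,0,0,0],[0.14,0,0,0,0,0,0],[0.17,0,0,0,0,0,0],[0.17,0,0,0,0,0,0]]]'
python3 - <<'E'
from h import *
s=shot("s9","side");t=shot("t9","top")
p=cloud(s);f=s["frame"].astype(int)
m=(abs(p[...,0]-.582)<.04)&(abs(p[...,1]-.21)<.025)&(p[...,2]>.1)&(p[...,2]<.18)&(np.ptp(f,axis=-1)<40)
q=p[m];print(len(q),q.mean(0),q.min(0),q.max(0))
for x in(.53,.55,.565,.575,.58):
    m=(abs(p[...,0]-x)<.006)&(abs(p[...,1]-.214)<.05)&(p[...,2]>.06)&(p[...,2]<.12)
    print(x,[(a.round(3),b.round(3)) for a,b in sorted(map(tuple,p[m][:,1:]))][::4])
E
```

```text
time_s: 18.5
eef_pos: [0.478, 0.2166, 0.0784]
eef_rot: [0.0, 0.009, 1.0, 0.0]
wrist_force: [-0.5, 0.2, -0.9]
opening: 0.584
grasp_force: 12.9
194 [0.58296464 0.20732319 0.13569839] [0.55753547 0.20043208 0.10035262] [0.60961098 0.21642523 0.16318808]
0.53 [(np.float64(0.196), np.float64(0.093)), (np.float64(0.201), np.float64(0.093)), (np.float64(0.202), np.float64(0.091)), (np.float64(0.204), np.float64(0.088)), (np.float64(0.205), np.float64(0.083)), (np.float64(0.209), np.float64(0.097)), (np.float64(0.213), np.float64(0.098)), (np.float64(0.22), np.float64(0.097))]
0.55 [(np.float64(0.19), np.float64(0.097)), (np.float64(0.195), np.float64(0.092)), (np.float64(0.197), np.float64(0.081)), (np.float64(0.199), np.float64(0.094)), (np.float64(0.219), np.float64(0.096)), (np.float64(0.222), np.float64(0.091)), (np.float64(0.223), np.float64(0.086)), (np.float64(0.226), np.float64(0.096))]
0.565 [(np.float64(0.189), np.float64(0.096)), (np.float64(0.191), np.float64(0.089)), (np.float64(0.193), np.float64(0.085)), (np.float64(0.194), np.float64(0.085)), (np.float64(0.2), np.float64(0.0
[... 513 characters left out ...]
.float64(0.082)), (np.float64(0.195), np.float64(0.095)), (np.float64(0.203), np.float64(0.102)), (np.float64(0.206), np.float64(0.114)), (np.float64(0.208), np.float64(0.117)), (np.float64(0.209), np.float64(0.064)), (np.float64(0.21), np.float64(0.093)), (np.float64(0.212), np.float64(0.089))]
0.58 [(np.float64(0.19), np.float64(0.082)), (np.float64(0.192), np.float64(0.097)), (np.float64(0.194), np.float64(0.082)), (np.float64(0.195), np.float64(0.085)), (np.float64(0.203), np.float64(0.092)), (np.float64(0.206), np.float64(0.101)), (np.float64(0.208), np.float64(0.063)), (np.float64(0.209), np.float64(0.064)), (np.float64(0.21), np.float64(0.091)), (np.float64(0.212), np.float64(0.094))]
```

```bash
python3 -m handwheel '[[[0.17,0.2,0,0,0,0,0],[0.17,0.8,0,0,0,0,0],[0.17,1.8,0,0,0,0,0],[0.17,3,0,0,0,0,0],[0.17,4.5,0,0,0,0,0],[0.17,6,0,0,0,0,0],[0.17,7.5,0,0,0,0,0],[0.17,8.8,0,0,0,0,0],[0.17,9.5,0,0,0,0,0],[0.17,9.8,0,0,0,0,0]]]'
python3 -c "
from h import *
go(.373,.316,.078,93.4)"
```

```text
time_s: 19.85
eef_pos: [0.3798, 0.2184, 0.0786]
eef_rot: [0.0, 0.009, 1.0, 0.0]
wrist_force: [0.2, 0.6, -1.3]
opening: 0.585
grasp_force: 12.9
go [0.85 9.75 0.06] [ 0.   0.  -4.4]
```

```bash
python3 -m handwheel '[[[0.17,0,0.3,0,0,0,0],[0.17,0.1,1,0,0,0,-0.5],[0.17,0.2,2.2,0,0,0,-1.2],[0.17,0.4,3.7,0,0,0,-2],[0.17,0.6,5.3,0,0,0,-2.8],[0.17,0.8,6.9,0,0,0,-3.5],[0.17,0.9,8.3,0,0,0,-4],[0.17,0.9,9.3,0,0,0,-4.4],[0.17,0.9,9.7,0,0,0,-4.4],[0.17,0.9,9.7,0,0,0,-4.4]]]'
python3 - <<'E'
from h import *
s=shot("s10","side");t=shot("t10","top")
from bench import status
T=tool(status.get_obs());print(T[:3,3])
d=np.radians(3.4);X=np.array([np.cos(d),np.sin(d)]);Y=np.array([-X[1],X[0]]);S=np.array([.5395,.3175])
for n,c in(("top",t),("side",s)):
    p=cloud(c);q=p[(p[...,2]>.07)&(p[...,2]<.115)][:,:2]-S;a=q@X;b=q@Y
    print(n,"along tip",a[(abs(b)<.04)&(a<-.03)].max() )
    for x in(-.09,-.082,-.074):
        print(n,x,np.sort(b[(abs(a-x)<.004)&(abs(b)<.05)]).round(3).tolist())
    f=c["frame"].astype(int);m=(abs(p[...,0]-.553)<.04)&(abs(p[...,1]-.318)<.025)&(p[...,2]>.1)&(p[...,2]<.18)&(np.ptp(f,axis=-1)<40)
    q=p[m];print("cardA",len(q),((q[:,:2]-S)@Y).mean(),q.min(0),q.max(0))
E
```

```text
time_s: 21.1
eef_pos: [0.3728, 0.3155, 0.0784]
eef_rot: [-0.0, -0.03, 1.0, -0.0]
wrist_force: [-0.5, -0.1, -2.1]
opening: 0.589
grasp_force: 12.9
[0.37274563 0.31514008 0.07833269]
top along tip -0.058794748908347245
top -0.09 [-0.012, -0.012, -0.011, -0.011, -0.01, -0.01, -0.008, -0.007, -0.007, -0.005, -0.004, -0.003, 0.016, 0.017, 0.017, 0.017, 0.017, 0.021, 0.021, 0.023, 0.023]
top -0.082 [-0.013, -0.013, -0.011, -0.011, -0.01, -0.006, -0.006, -0.005, -0.005, 0.016, 0.017, 0.019, 0.019, 0.021, 0.021, 0.022, 0.024, 0.024, 0.026, 0.026, 0.027]
top -0.074 [-0.015, -0.014, -0.014, -0.013, -0.011, -0.011, -0.008, -0.008, -0.007, -0.005, 0.018, 0.02, 0.02, 0.021, 0.022, 0.023, 0.023, 0.025, 0.027, 0.027]
cardA 116 -0.000528084004643482 [0.52866458 0.31407166 0.10033696] [0.57771371 0.32325961 0.16928596]
side along tip -0.05979981987076994
side -0.09 [-0.02, -0.015, -0.014, -0.013, -0.013, -0.013, -0.012, -0.011, -0.01, -0.007, -0.005, 0.012, 0.014, 0.016, 0.017, 0.018, 0.018, 0.018, 0.021]
side -0.082 [-0.021, -0.02, -0.015, -0.015, -0.014, -0.014, -0.013, -0.013, -0.011, -0.009, -0.007, -0.005, 0.014, 0.015, 0.015, 0.017, 0.017, 0.018, 0.018, 0.019, 0.019, 0.02, 0.021, 0.026]
side -0.074 [-0.022, -0.015, -0.015, -0.015, -0.013, -0.012, -0.011, -0.01, -0.01, -0.009, 0.015, 0.016, 0.016, 0.019, 0.019, 0.019, 0.02, 0.021]
cardA 181 -0.0032612805733540995 [0.52785247 0.30798412 0.10022288] [0.57914913 0.32265878 0.16556961]
```

Jaws centred (+5 mm off the plate plane). Advance 75 mm and squeeze.

```bash
python3 -m handwheel '[[[0.17,-0.2,0,0,0,0,0],[0.17,-0.8,0,0,0,0,0],[0.17,-1.8,0,0,0,0,0],[0.17,-3,0,0,0,0,0],[0.17,-4.2,0,0,0,0,0],[0.17,-5.4,0,0,0,0,0],[0.17,-6.5,0,0,0,0,0],[0.17,-7.2,0,0,0,0,0],[0.17,-7.5,0,0,0,0,0],[0.17,-7.5,0,0,0,0,0]]]'; python3 -m handwheel '[[[0.1,0,0,0,0,0,0],[0.02,0,0,0,0,0,0],[-0.06,0,0,0,0,0,0],[-0.14,0,0,0,0,0,0],[-0.2,0,0,0,0,0,0],[-0.27,0,0,0,0,0,0],[-0.34,0,0,0,0,0,0],[-0.4,0,0,0,0,0,0],[-0.8,0,0,0,0,0,0],[-0.8,0,0,0,0,0,0]]]'
python3 - <<'E'
from h import *
s=shot("s11","side");crop(s,225,105,305,185,7,"s11c")
E
```

```text
time_s: 22.45
eef_pos: [0.4475, 0.3199, 0.0783]
eef_rot: [-0.0, -0.029, 1.0, -0.0]
wrist_force: [0.7, -0.4, -2.3]
opening: 0.585
grasp_force: 12.9
time_s: 23.7
eef_pos: [0.4477, 0.3199, 0.0784]
eef_rot: [0.0, -0.029, 1.0, -0.0]
wrist_force: [-0.9, -1.9, 0.2]
opening: 0.379
grasp_force: 59.2
```

View pics/s11c.png

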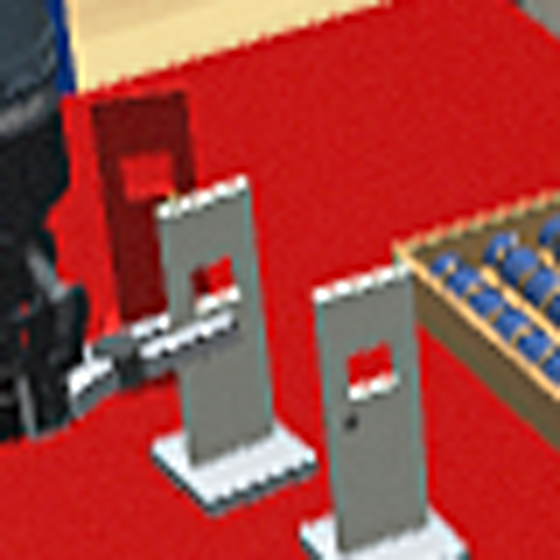

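Card B now shows the stud's pin through the back (350,422); card A squeezed to the same stop. Release, retract, and bring the pliers back.

```bash
python3 -m handwheel '[[[-0.4,0,0,0,0,0,0],[-0.2,0,0,0,0,0,0],[0,0,0,0,0,0,0],[0.12,0,0,0,0,0,0],[0.17,0,0,0,0,0,0],[0.17,0.2,0,0,0,0,0],[0.17,0.8,0,0,0,0,0],[0.17,1.8,0,0,0,0,0],[0.17,3,0,0,0,0,0],[0.17,4.2,0,0,0,0,0]]]'; python3 -m handwheel '[[[0.17,1.2,0,0,0,0,0],[0.17,2.5,0,0,0,0,0],[0.17,3.8,0,0,0,0,0],[0.17,4.8,0,0,0,0,0],[0.17,5.4,0,0,0,0,0],[0.17,5.6,-0.5,0,0,0,0],[0.17,5.6,-1.5,-0.2,0,0,0],[0.17,5.6,-2.8,-0.5,0,0,0]]]'
python3 - <<'E'
from h import *
s=shot("s12","side");t=shot("t12","top");go(.402,-.037,.078,90)
p=cloud(s);f=s["frame"].astype(int);m=(abs(p[...,0]-.553)<.04)&(abs(p[...,1]-.318)<.025)&(p[...,2]>.1)&(p[...,2]<.18)&(np.ptp(f,axis=-1)<40)
q=p[m];print(len(q),q.mean(0),q.min(0),q.max(0))
i=np.hstack([cv2.resize(c["frame"][v:v+80,u:u+80],(400,400),interpolation=cv2.INTER_CUBIC) for c,u,v in((s,235,110),(t,200,165))]);cv2.imwrite("pics/m12.png",i)
E
```

```text
time_s: 25.0
eef_pos: [0.4045, 0.3173, 0.0784]
eef_rot: [-0.0, -0.03, 1.0, -0.0]
wrist_force: [0.4, 0.5, -2.1]
opening: 0.586
grasp_force: 12.9
time_s: 26.0
eef_pos: [0.3517, 0.2853, 0.0836]
eef_rot: [0.0, -0.03, 1.0, -0.0]
wrist_force: [0.1, -0.2, -1.3]
opening: 0.584
grasp_force: 12.9
go [ -3.15 -32.42   0.58] [-0.   0.   3.3]
176 [0.55450667 0.31903499 0.13666484] [0.52819478 0.31180929 0.10059613] [0.58198419 0.32718111 0.16405391]
```

View pics/m12.png

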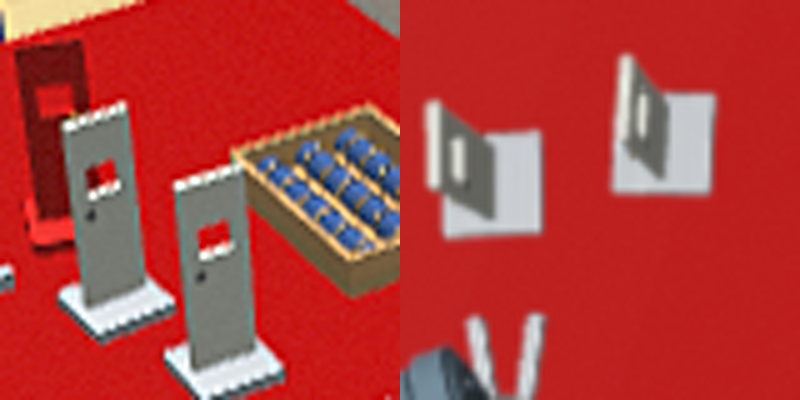

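I've now viewed 15 pictures, one over the limit of 14, so I'll work only from numbers from here on. Both pins show through the backs. Take the pliers back to the mat.

```bash
python3 -m handwheel '[[[0.17,-0.1,-1.4,-0.2,0,0,0.3],[0.17,-0.4,-4,-0.5,0,0,0.8],[0.17,-0.8,-7,-1,0,0,1.3],[0.17,-1.2,-10.5,-1.5,0,0,1.8],[0.17,-1.6,-14,-1.5,0,0,2.3],[0.17,-2,-17.5,-1.5,0,0,2.8],[0.17,-2.4,-21,-1.2,0,0,3.2],[0.17,-2.8,-24.5,-0.8,0,0,3.3],[0.17,-3.1,-28,-0.4,0,0,3.3],[0.17,-3.1,-30.5,0,0,0,3.3]]]'; python3 -m handwheel '[[[0.17,0,-1.2,0.3,0,0,0],[0.17,0,-1.8,1,0,0,0],[0.17,0,-1.9,2.2,0,0,0],[0.17,0,-1.9,3.6,0,0,0],[0.17,0,-1.9,5,0,0,0],[0.17,0,-1.9,6.2,0,0,0],[0.17,0,-1.9,7.2,0,0,0],[0.17,0,-1.9,7.8,0,0,0],[0.17,0,-1.9,8,0,0,0],[0.17,0,-1.9,8,0,0,0]]]'
python3 -c "
from h import *
go(.402,-.037,.0,90)"
```

```text
time_s: 27.35
eef_pos: [0.4005, -0.0185, 0.0836]
eef_rot: [0.0, -0.0, 1.0, -0.0]
wrist_force: [0.7, -0.3, -1.3]
opening: 0.586
grasp_force: 12.9
time_s: 28.6
eef_pos: [0.4006, -0.0356, 0.0035]
eef_rot: [0.0, -0.001, 1.0, -0.0]
wrist_force: [-0.0, 0.7, -1.8]
opening: 0.584
grasp_force: 12.9
go [-0.14 -0.14  0.35] [-0.   0.   0.1]
```

```bash
python3 -m handwheel '[[[0.17,0,0,0.15,0,0,0],[0.17,0,0,0.25,0,0,0],[0.17,0,0,0.25,0,0,0],[0.3,0,0,0.25,0,0,0],[0.5,0,0,0.25,0,0,0],[0.75,0,0,0,0,0,0],[0.75,0,0,-1,0,0,0],[0.75,0,0,-3,0,0,0],[0.75,0,0,-6,0,0,0],[0.75,0,0,-10,0,0,0]]]'; python3 -m handwheel '[[[0.75,0,0,-5,0,0,0],[0.75,0,0,-10,0,0,0],[0.75,0,0,-15,0,0,0],[0.75,0,0,-20,0,0,0],[0.75,0,0,-20,0,0,0]]]'
python3 - <<'E'
from h import *
c=shot("w13");s=shot("s13","side");t=shot("t13","top")
print("arm",c["extrinsics"][:3,3])
for n,k in(("side",s),("top",t)):
    p=cloud(k);m=(abs(p[...,0]-.43)<.13)&(abs(p[...,1]+.037)<.075)&(p[...,2]>.012)&(p[...,2]<.06);q=p[m]
    if len(q):print(n,len(q),q.min(0).round(3),q.max(0).round(3),q.mean(0).round(3),np.percentile(q[:,2],[10,50,90]))
    f=k["frame"].astype(int)
    for l,x,y in(("A",.553,.318),("B",.582,.21)):
        m=(abs(p[...,0]-x)<.04)&(abs(p[...,1]-y)<.025)&(p[...,2]>.04)&(p[...,2]<.18)&(np.ptp(f,axis=-1)<40);q=p[m]
        vx,vy,x0,y0=cv2.fitLine(q[:,:2].astype(np.float32),cv2.DIST_HUBER,0,.001,.001).ravel();tt=(q[:,:2]-[x0,y0])@[vx,vy]
        print(n,l,len(q),"yaw",np.degrees(np.arctan2(vy,vx)).round(1),"mid",(np.array([x0,y0])+np.array([vx,vy])*(tt.max()+tt.min())/2).round(4),q[:,2].max().round(3))
    # pegs: grey pixels off the frame
    m=(p[...,0]>.54)&(p[...,0]<.68)&(p[...,1]<-.08)&(p[...,1]>-.38)&(p[...,2]>.14)&(p[...,2]<.2)&(np.ptp(f,axis=-1)<25)
    n_,lab=cv2.connectedComponents(m.astype(np.uint8))
    for i in range(1,n_):
        q=p[lab==i]
        if len(q)>6:
            vx,vy,vz,x0,y0,z0=cv2.fitLine(q.astype(np.float32),cv2.DIST_HUBER,0,.001,.001).ravel();tt=(q-[x0,y0,z0])@[vx,vy,vz];g=np.array([vx,vy,vz])
            print(n,"peg",len(q),(np.array([x0,y0,z0])+g*tt.min()).round(3),(np.array([x0,y0,z0])+g*tt.max()).round(3),g.round(3))
    mw=(p[...,0]>.6)&(p[...,0]<.7)&(p[...,1]<-.06)&(p[...,1]>-.4)&(p[...,2]>.172)&(p[...,2]<.19)&(np.ptp(f,axis=-1)>40)
    q=p[mw];print(n,"rail",len(q),q.min(0).round(3),q.max(0).round(3),np.polyfit(q[:,1],q[:,0],1).round(4))
E
```

```text
time_s: 29.85
eef_pos: [0.3997, -0.0352, 0.1045]
eef_rot: [-0.001, -0.001, 1.0, 0.0]
wrist_force: [1.0, -0.2, 0.2]
opening: 0.877
grasp_force: 0.0
time_s: 30.48
eef_pos: [0.4023, -0.0362, 0.3085]
eef_rot: [0.004, -0.001, 1.0, -0.002]
wrist_force: [-0.6, -0.4, -0.5]
opening: 0.876
grasp_force: 0.0
arm [ 0.33462008 -0.03695702  0.45013521]
side 445 [ 0.335 -0.072  0.012] [ 0.505 -0.008  0.027] [ 0.414 -0.04   0.018] [0.0136759  0.01819966 0.02265397]
side A 106 yaw 3.5 mid [0.5486 0.3182] 0.13
side B 376 yaw -0.5 mid [0.5836 0.2072] 0.165
side peg 33 [ 0.626 -0.147  0.172] [ 0.673 -0.135  0.159] [ 0.934  0.237 -0.266]
side peg 21 [ 0.638 -0.238  0.171] [ 0.656 -0.207  0.146] [ 0.414  0.713 -0.566]
side peg 23 [ 0.571 -0.229  0.177] [ 0.602 -0.23   0.172] [ 0.986 -0.041 -0.162]
side peg 22 [ 0.623 -0.327  0.173] [ 0.655 -0.312  0.158] [ 0.833  0.393 -0.389]
side peg 23 [ 0.565 -0.319  0.177] [ 0.593 -0.32   0.174] [ 0.996 -0.041 -0.084]
side rail 523 [ 0.603 -0.375  0.172] [ 0.679 -0.095  0.18 ] [0.083  0.6765]
top 75 [ 0.336 -0.077  0.013] [ 0.537 -0.007  0.031] [ 0.361 -0.031  0.024] [0.02074122 0.02316735 0.02818185]
top A 184 yaw 3.0 mid [0.5545 0.3209] 0.169
top B 148 yaw -1.6 mid [0.5834 0.2094] 0.17
top peg 57 [ 0.58  -0.134  0.182] [ 0.661 -0.142  0.167] [ 0.979 -0.09  -0.185]
top peg 58 [ 0.575 -0.223  0.183] [ 0.653 -0.231  0.166] [ 0.975 -0.097 -0.202]
top peg 53 [ 0.566 -0.314  0.18 ] [ 0.642 -0.32   0.17 ] [ 0.989 -0.073 -0.131]
top rail 587 [ 0.62  -0.369  0.172] [ 0.679 -0.094  0.187] [0.0867 0.6789]
```

```bash
python3 -m handwheel '[[[0.2,-4,5,0,0,0,0],[0.2,-9,12,0,0,0,0.5],[0.2,-14,18,0,0,0,1],[0.2,-18,24.7,0,0,0,1],[0.2,-18,24.7,0,0,0,1],[0.2,-18,24.7,3,0,0,1],[0.2,-18,24.7,6,0,0,1],[0.2,-18,24.7,6,0,0,1]]]'
python3 - <<'E'
from h import *
go(.583,.2105,.138,89)
c=shot("w14");s=shot("s14","side")
# where the bar's top shows in the wrist depth
d=c["depth"];v,u=np.mgrid[:400,:640];x,y=u-c["cx"],v-c["cy"];r=np.hypot(x,y)+1e-9;th=np.minimum(r/c["fx"],1.45)
ray=np.stack([x/r*np.tan(th),y/r*np.tan(th),np.ones_like(r)],-1)*d[...,None];p=ray@c["extrinsics"][:3,:3].T+c["extrinsics"][:3,3]
m=(abs(p[...,0]-.583)<.05)&(abs(p[...,1]-.21)<.04)&(p[...,2]>.155)&(p[...,2]<.175)
q=p[m];print(len(q),q.min(0) if len(q) else 0,q.max(0) if len(q) else 0)
E
```

```text
time_s: 31.62
eef_pos: [0.5772, 0.2115, 0.2385]
eef_rot: [-0.005, 0.008, 1.0, -0.001]
wrist_force: [-0.4, 0.0, 0.8]
opening: 0.598
grasp_force: 0.0
go [-0.68 -0.07 10.04] [-0.1 -0.5  0.1]
520 [0.55768432 0.20813408 0.15537562] [0.60765834 0.21410148 0.16575927]
```

```bash
python3 -m handwheel '[[[0.1,-0.5,0,2,0,0,0],[0.1,-0.6,0,5,0,0,0],[0.1,-0.6,0,8,0,0,0],[0.1,-0.6,0,10,0,0,0],[0.1,-0.6,0,10,0,0,0],[-0.3,-0.6,0,10,0,0,0],[-0.6,-0.6,0,10,0,0,0],[-1,-0.6,0,10,0,0,0],[-1,-0.6,0,10,0,0,0],[-1,-0.6,0,10,0,0,0]]]'
python3 -m handwheel '[[[-1,0,0,0,0,0,0],[-1,0,0,-1,0,0,0],[-1,0,0,-3,0,0,0],[-1,0,0,-6,0,0,0],[-1,0,0,-10,0,0,0],[-1,0,0,-14,0,0,0],[-1,0,0,-17,0,0,0],[-1,0,0,-18,0,0,0],[-1,0,0,-18,0,0,0]]]'
python3 -c "
from h import *
go(.43,-.10,.30,40);go(.53,-.313,.196,-4.8)"
```

```text
time_s: 32.98
eef_pos: [0.5871, 0.212, 0.1448]
eef_rot: [0.001, 0.008, 1.0, 0.0]
wrist_force: [1.1, 1.8, 6.2]
opening: 0.051
grasp_force: 61.4
time_s: 34.1
eef_pos: [0.586, 0.2116, 0.3238]
eef_rot: [0.0, 0.008, 1.0, 0.0]
wrist_force: [0.4, 0.3, -2.7]
opening: 0.055
grasp_force: 60.3
go [ 15.1  -31.41   2.37] [ 0.   0.  49.1]
go [  4.77 -52.55  12.77] [ 0.   0.  93.9]
```

```bash
python3 -m handwheel '[[[-1,2,-2,0,0,0,5],[-1,5,-6,0,0,0,12],[-1,8,-11,0,0,0,19],[-1,11,-16,0,0,0,26],[-1,13,-21,0,0,0,33],[-1,14,-26,0,0,0,40],[-1,15,-31,0,0,0,49],[-1,15,-31,0,0,0,49],[-1,15,-31,0,0,0,49]]]'
python3 -c "
from h import *
go(.50,-.311,.26,-4.8)"
```

```text
time_s: 35.22
eef_pos: [0.4305, -0.0954, 0.3221]
eef_rot: [-0.001, 0.422, 0.907, 0.0]
wrist_force: [-0.2, 0.1, -1.9]
opening: 0.048
grasp_force: 60.2
go [-20.98  -8.56   6.16] [-0.1 -0.1 44.9]
```

```bash
python3 -m handwheel '[[[-1,-2,-1,0,0,0,5],[-1,-6,-2.5,1,0,0,12],[-1,-10,-4,2,0,0,19],[-1,-14,-5.5,3,0,0,26],[-1,-18,-7,4.5,0,0,33],[-1,-20,-8,5.5,0,0,40],[-1,-21,-8.5,6.1,0,0,44.9],[-1,-21,-8.5,6.1,0,0,44.9],[-1,-21,-8.5,6.1,0,0,44.9]]]'
python3 - <<'E'
from h import *
from bench import status
T=tool(status.get_obs());go(.525,-.313,.203,-4.8)
s=shot("s15","side");p=cloud(s);f=s["frame"].astype(int)
m=(abs(p[...,0]-T[0,3])<.05)&(abs(p[...,1]-T[1,3])<.06)&(p[...,2]>.1)&(p[...,2]<.29)&(np.ptp(f,axis=-1)<40)&(f.min(-1)>60)
q=(p[m]-T[:3,3]);a=np.radians(-4.8);X=np.array([np.cos(a),np.sin(a)]);Y=np.array([-X[1],X[0]])
lx=q[:,:2]@X;ly=q[:,:2]@Y
for z in np.arange(-.145,.02,.01):
    k=abs(q[:,2]-z)<.005
    if k.any():print(z.round(3),k.sum(),"along peg",lx[k].min().round(3),np.median(lx[k]).round(3),lx[k].max().round(3),"lat",ly[k].min().round(3),ly[k].max().round(3))
print(T[:3,3])
E
```

```text
time_s: 36.35
eef_pos: [0.5017, -0.3098, 0.2622]
eef_rot: [-0.0, 0.735, 0.678, 0.0]
wrist_force: [1.4, -0.1, -1.9]
opening: 0.052
grasp_force: 60.2
go [-0.14  2.35  5.92] [-0.  -0.   0.2]
-0.145 18 along peg -0.032 -0.03 0.026 lat -0.033 0.023
-0.135 410 along peg -0.033 -0.01 0.032 lat -0.033 0.036
-0.125 32 along peg -0.004 -0.003 0.004 lat -0.024 0.022
-0.115 38 along peg -0.005 -0.003 0.003 lat -0.024 0.027
-0.105 38 along peg -0.004 -0.003 0.002 lat -0.025 0.027
-0.095 40 along peg -0.004 -0.003 0.002 lat -0.024 0.027
-0.085 39 along peg -0.004 -0.003 0.001 lat -0.024 0.026
-0.075 37 along peg -0.005 -0.003 0.001 lat -0.025 0.022
-0.065 42 along peg -0.005 -0.003 0.003 lat -0.026 0.023
-0.055 42 along peg -0.005 -0.003 0.002 lat -0.024 0.024
-0.045 54 along peg -0.004 -0.002 0.006 lat -0.024 0.024
-0.035 32 along peg -0.005 -0.002 0.002 lat -0.024 0.026
-0.025 21 along peg -0.004 -0.003 0.001 lat -0.024 0.025
-0.015 38 along peg -0.004 -0.003 0.003 lat -0.026 0.027
-0.005 23 along peg -0.009 -0.003 0.002 lat -0.025 0.026
0.005 28 along peg -0.015 -0.004 0.002 lat -0.025 0.004
0.015 43 along peg -0.009 -0.002 0.017 lat -0.025 -0.007
[ 0.50171814 -0.30976633  0.26223209]
```

```bash
python3 -m handwheel '[[[-1,-0.1,0.5,1,0,0,0],[-1,-0.1,1.2,3,0,0,0],[-1,-0.1,2,5,0,0,0],[-1,-0.1,2.4,5.9,0,0,0],[-1,-0.1,2.4,5.9,0,0,0],[-1,-0.1,2.4,5.9,0,0,0]]]'
python3 - <<'E'
from h import *
go(.595,-.3186,.203,-4.8)
# peg3 seen again relative to the rack line
s=shot("s16","side");p=cloud(s);f=s["frame"].astype(int)
m=(p[...,0]>.55)&(p[...,0]<.62)&(abs(p[...,1]+.318)<.03)&(p[...,2]>.155)&(p[...,2]<.19)&(np.ptp(f,axis=-1)<25)
q=p[m];print(len(q),q.min(0),q.max(0),np.median(q,0))
E
```

```text
time_s: 37.15
eef_pos: [0.5253, -0.3146, 0.2039]
eef_rot: [0.0, 0.736, 0.677, 0.0]
wrist_force: [0.4, 0.2, -2.2]
opening: 0.055
grasp_force: 60.2
go [0.19 6.98 0.09] [ 0.  0. -0.]
25 [ 0.56404622 -0.32505908  0.17042866] [ 0.61549009 -0.31248331  0.17971379] [ 0.57471893 -0.31955293  0.1753548 ]
```

```bash
python3 -m handwheel '[[[-1,0,0.7,0,0,0,0],[-1,0,1.6,0,0,0,0],[-1,0,2.6,0,0,0,0],[-1,0,3.6,0,0,0,0],[-1,0,4.6,0,0,0,0],[-1,0,5.6,0,0,0,0],[-1,0,6.6,0,0,0,0],[-1,0,7,0,0,0,0],[-1,0,7,0,0,0,0]]]'
python3 -m handwheel '[[[-1,0,0,0.3,0,0,0],[-1,0,0,0.6,0,0,0],[-1,0,0,0.8,0,0,0],[-1,0,0,1,0,0,0],[-1,0,0,1,0,0,0]]]'
```

```text
time_s: 38.33
eef_pos: [0.595, -0.3201, 0.2033]
eef_rot: [-0.0, 0.736, 0.677, -0.0]
wrist_force: [0.4, 0.1, -2.4]
opening: 0.057
grasp_force: 60.2
time_s: 38.95
eef_pos: [0.5947, -0.3202, 0.1933]
eef_rot: [-0.0, 0.736, 0.677, -0.0]
wrist_force: [0.2, -0.4, -1.1]
opening: 0.055
grasp_force: 60.3
```

```bash
python3 -m handwheel '[[[-1,0,0,0.1,0,0,0],[-1,0,0,0.2,0,0,0],[-1,0,0,0.2,0,0,0]]]'
python3 - <<'E'
from h import *
s=shot("s17","side");p=cloud(s);f=s["frame"].astype(int)
m=(abs(p[...,0]-.595)<.05)&(abs(p[...,1]+.32)<.06)&(p[...,2]>.03)&(p[...,2]<.24)&(np.ptp(f,axis=-1)<40)&(f.min(-1)>60)
q=p[m]
for z in np.arange(.05,.23,.01):
    k=abs(q[:,2]-z)<.005
    if k.any():print(z.round(3),k.sum(),q[k].min(0).round(3),q[k].max(0).round(3))
E
```

```text
time_s: 39.33
eef_pos: [0.595, -0.3203, 0.1925]
eef_rot: [0.0, 0.736, 0.677, 0.0]
wrist_force: [-2.4, 1.3, 4.3]
opening: 0.056
grasp_force: 61.3
0.05 42 [ 0.561 -0.355  0.048] [ 0.618 -0.287  0.055]
0.06 335 [ 0.559 -0.356  0.055] [ 0.626 -0.285  0.065]
0.07 35 [ 0.59  -0.345  0.065] [ 0.596 -0.296  0.075]
0.08 41 [ 0.589 -0.344  0.075] [ 0.596 -0.293  0.085]
0.09 34 [ 0.589 -0.345  0.085] [ 0.595 -0.296  0.095]
0.1 35 [ 0.589 -0.345  0.095] [ 0.595 -0.295  0.105]
0.11 38 [ 0.589 -0.344  0.105] [ 0.596 -0.295  0.115]
0.12 39 [ 0.588 -0.345  0.115] [ 0.597 -0.294  0.125]
0.13 43 [ 0.589 -0.345  0.125] [ 0.597 -0.297  0.135]
0.14 38 [ 0.59  -0.344  0.135] [ 0.595 -0.298  0.145]
0.15 41 [ 0.589 -0.345  0.145] [ 0.644 -0.295  0.154]
0.16 28 [ 0.588 -0.346  0.156] [ 0.644 -0.297  0.165]
0.17 61 [ 0.565 -0.344  0.165] [ 0.643 -0.294  0.175]
0.18 50 [ 0.566 -0.346  0.175] [ 0.595 -0.294  0.185]
0.19 25 [ 0.586 -0.347  0.185] [ 0.596 -0.294  0.195]
0.2 28 [ 0.58  -0.345  0.195] [ 0.608 -0.313  0.205]
0.21 35 [ 0.579 -0.346  0.205] [ 0.601 -0.315  0.214]
0.22 14 [ 0.584 -0.335  0.216] [ 0.602 -0.328  0.223]
```

Contact with the peg (supports load): card is on. Release and rise.

```bash
python3 -m handwheel '[[[-0.9,0,0,0,0,0,0],[-0.75,0,0,0,0,0,0],[-0.6,0,0,0,0,0,0],[-0.4,0,0,0,0,0,0],[-0.3,0,0,-0.5,0,0,0],[-0.3,0,0,-2,0,0,0],[-0.3,0,0,-5,0,0,0],[-0.3,0,0,-9,0,0,0],[-0.3,0,0,-11,0,0,0],[-0.3,0,0,-11,0,0,0]]]'
python3 - <<'E'
from h import *
go(.45,-.10,.32,40)
s=shot("s18","side");p=cloud(s);f=s["frame"].astype(int)
m=(abs(p[...,0]-.595)<.06)&(abs(p[...,1]+.32)<.06)&(p[...,2]>.03)&(p[...,2]<.24)&(np.ptp(f,axis=-1)<40)&(f.min(-1)>60)
q=p[m]
for z in np.arange(.04,.23,.02):
    k=abs(q[:,2]-z)<.005
    if k.any():print(z.round(3),k.sum(),q[k].min(0).round(3),np.median(q[k],0).round(3),q[k].max(0).round(3))
for l,x,y in(("A",.5535,.321),):
    m=(abs(p[...,0]-x)<.04)&(abs(p[...,1]-y)<.025)&(p[...,2]>.04)&(p[...,2]<.18)&(np.ptp(f,axis=-1)<40);r=p[m];print(l,r.min(0),r.max(0),np.median(r,0))
E
```

```text
time_s: 40.62
eef_pos: [0.5956, -0.3208, 0.3039]
eef_rot: [0.002, 0.736, 0.677, 0.0]
wrist_force: [-0.1, -0.4, -0.7]
opening: 0.348
grasp_force: 0.0
go [ 20.77 -16.36  -1.72] [  0.1   0.2 -44.8]
0.06 328 [ 0.556 -0.355  0.055] [ 0.58  -0.327  0.059] [ 0.645 -0.285  0.065]
0.08 33 [ 0.586 -0.345  0.075] [ 0.589 -0.322  0.079] [ 0.594 -0.293  0.084]
0.1 40 [ 0.586 -0.345  0.095] [ 0.59  -0.321  0.099] [ 0.593 -0.295  0.105]
0.12 40 [ 0.588 -0.346  0.115] [ 0.591 -0.321  0.12 ] [ 0.594 -0.295  0.125]
0.14 39 [ 0.587 -0.346  0.135] [ 0.591 -0.324  0.14 ] [ 0.594 -0.298  0.145]
0.16 30 [ 0.59  -0.344  0.156] [ 0.592 -0.333  0.161] [ 0.643 -0.295  0.165]
0.18 66 [ 0.564 -0.345  0.175] [ 0.592 -0.319  0.178] [ 0.597 -0.294  0.185]
0.2 44 [ 0.59  -0.346  0.195] [ 0.593 -0.322  0.2  ] [ 0.597 -0.294  0.204]
A [0.52872114 0.31147836 0.04086881] [0.58095316 0.33038642 0.16440098] [0.55421691 0.31901907 0.09918801]
```

Card B hangs upright. Next, card A to peg 1.

```bash
python3 -m handwheel '[[[-0.3,2,-3,-1.7,0,0,-5],[-0.3,5,-7,-1.7,0,0,-13],[-0.3,9,-11,-1.7,0,0,-22],[-0.3,14,-14,-1.7,0,0,-31],[-0.3,18,-16,-1.7,0,0,-40],[0,20.8,-16.4,-1.7,0,0,-45],[0,20.8,-16.4,-1.7,0,0,-45],[0,20.8,-16.4,-1.7,0,0,-45]]]'
python3 -c "
from h import *
go(.5535,.3215,.24,93.4)"
```

```text
time_s: 41.68
eef_pos: [0.4486, -0.0994, 0.3173]
eef_rot: [-0.001, 0.422, 0.907, -0.0]
wrist_force: [-0.3, 0.2, 0.3]
opening: 0.498
grasp_force: 0.0
go [25.42 35.15  7.73] [ -0.   -0.1 -53.3]
```

```bash
python3 -m handwheel '[[[0.1,3,5,0,0,0,-8],[0.1,7,10,0,0,0,-17],[0.1,11,15,0,0,0,-26],[0.1,15,21,0,0,0,-35],[0.1,19,27,2,0,0,-44],[0.1,23,32,4,0,0,-53.3],[0.1,25.4,35.2,7,0,0,-53.3],[0.1,25.4,35.2,7.7,0,0,-53.3],[0.1,25.4,35.2,7.7,0,0,-53.3],[0.1,25.4,35.2,7.7,0,0,-53.3]]]'
python3 - <<'E'
from h import *
c=shot("w19")
d=c["depth"];v,u=np.mgrid[:400,:640];x,y=u-c["cx"],v-c["cy"];r=np.hypot(x,y)+1e-9;th=np.minimum(r/c["fx"],1.45)
ray=np.stack([x/r*np.tan(th),y/r*np.tan(th),np.ones_like(r)],-1)*d[...,None];p=ray@c["extrinsics"][:3,:3].T+c["extrinsics"][:3,3]
m=(abs(p[...,0]-.553)<.05)&(abs(p[...,1]-.32)<.04)&(p[...,2]>.155)&(p[...,2]<.175)
q=p[m];print(len(q),q.min(0),q.max(0));vx,vy,x0,y0=cv2.fitLine(q[:,:2].astype(np.float32),cv2.DIST_HUBER,0,.001,.001).ravel();print(np.degrees(np.arctan2(vy,vx)))
g=(q.min(0)+q.max(0))/2;go(g[0],g[1],.14,93.2)
E
```

```text
time_s: 42.92
eef_pos: [0.5548, 0.3204, 0.2422]
eef_rot: [0.0, -0.029, 1.0, -0.0]
wrist_force: [-0.1, 0.8, 0.8]
opening: 0.551
grasp_force: 0.0
487 [0.52885477 0.31923292 0.15689132] [0.57981125 0.32682977 0.16530361]
3.1823583
go [ 0.07  0.25 10.28] [0.  0.1 0.2]
```

```bash
python3 -m handwheel '[[[0.1,0,0.2,2,0,0,0],[0.1,0.1,0.2,5,0,0,0],[0.1,0.1,0.2,8,0,0,0],[0.1,0.1,0.2,9.9,0,0,0],[0.1,0.1,0.2,9.9,0,0,0],[-0.3,0.1,0.2,9.9,0,0,0],[-0.6,0.1,0.2,9.9,0,0,0],[-1,0.1,0.2,9.9,0,0,0],[-1,0.1,0.2,9.9,0,0,0],[-1,0.1,0.2,9.9,0,0,0]]]'
python3 -m handwheel '[[[-1,0,0,0,0,0,0],[-1,0,0,-1,0,0,0],[-1,0,0,-3,0,0,0],[-1,0,0,-6,0,0,0],[-1,0,0,-10,0,0,0],[-1,0,0,-14,0,0,0],[-1,0,0,-17,0,0,0],[-1,0,0,-18,0,0,0],[-1,0,0,-18,0,0,0]]]'
python3 -c "
from h import *
go(.43,.08,.32,40)"
```

```text
time_s: 44.22
eef_pos: [0.5537, 0.3242, 0.1438]
eef_rot: [0.001, -0.03, 1.0, 0.0]
wrist_force: [-0.4, -0.2, 6.4]
opening: 0.051
grasp_force: 61.5
time_s: 45.35
eef_pos: [0.5529, 0.324, 0.3229]
eef_rot: [0.0, -0.03, 1.0, 0.0]
wrist_force: [-1.2, 0.6, -2.3]
opening: 0.05
grasp_force: 60.5
go [ 13.74 -23.61   0.27] [ 0.   0.  53.5]
```

```bash
python3 -m handwheel '[[[-1,2,-2,0,0,0,5],[-1,5,-6,0,0,0,13],[-1,8,-10,0,0,0,21],[-1,11,-15,0,0,0,29],[-1,13,-19,0,0,0,37],[-1,13.7,-23,0,0,0,45],[-1,13.7,-23.6,0,0,0,53.5],[-1,13.7,-23.6,0,0,0,53.5],[-1,13.7,-23.6,0,0,0,53.5]]]'
python3 -c "
from h import *
go(.50,-.129,.26,-4.8)"
```

```text
time_s: 46.48
eef_pos: [0.43, 0.0805, 0.3215]
eef_rot: [-0.001, 0.421, 0.907, -0.0]
wrist_force: [-0.3, 0.4, -1.4]
opening: 0.05
grasp_force: 60.5
go [-20.53  -8.16   6.13] [-0.1 -0.1 45. ]
```

```bash
python3 -m handwheel '[[[-1,-2,-1,0,0,0,5],[-1,-6,-2.5,1,0,0,12],[-1,-10,-4,2,0,0,19],[-1,-14,-5.5,3,0,0,26],[-1,-18,-7,4.5,0,0,33],[-1,-20,-8,5.5,0,0,40],[-1,-20.5,-8.2,6.1,0,0,45],[-1,-20.5,-8.2,6.1,0,0,45],[-1,-20.5,-8.2,6.1,0,0,45]]]'
python3 - <<'E'
from h import *
from bench import status
T=tool(status.get_obs());print(T[:3,3]);go(.5405,-.1326,.202,-4.8)
s=shot("s20","side");p=cloud(s);f=s["frame"].astype(int)
m=(abs(p[...,0]-T[0,3])<.05)&(abs(p[...,1]-T[1,3])<.06)&(p[...,2]>.1)&(p[...,2]<.29)&(np.ptp(f,axis=-1)<40)&(f.min(-1)>60)
q=(p[m]-T[:3,3]);a=np.radians(-4.8);X=np.array([np.cos(a),np.sin(a)]);Y=np.array([-X[1],X[0]])
lx=q[:,:2]@X;ly=q[:,:2]@Y
for z in np.arange(-.145,.01,.03):
    k=abs(q[:,2]-z)<.005
    if k.any():print(z.round(3),k.sum(),"along peg",lx[k].min().round(3),np.median(lx[k]).round(3),lx[k].max().round(3),"lat",ly[k].min().round(3),ly[k].max().round(3))
m=(p[...,0]>.56)&(p[...,0]<.63)&(abs(p[...,1]+.138)<.02)&(p[...,2]>.155)&(p[...,2]<.19)&(np.ptp(f,axis=-1)<25)
q=p[m];print(len(q),q.min(0),q.max(0),np.median(q,0))
E
```

```text
time_s: 47.6
eef_pos: [0.4994, -0.1289, 0.2614]
eef_rot: [-0.0, 0.736, 0.677, 0.0]
wrist_force: [-0.4, 0.2, -2.1]
opening: 0.047
grasp_force: 60.5
[ 0.49941147 -0.12888841  0.26138569]
go [-0.03  4.13  5.94] [-0. -0. -0.]
-0.145 23 along peg -0.032 -0.008 0.027 lat -0.037 0.027
-0.115 30 along peg -0.004 -0.002 0.004 lat -0.031 0.021
-0.085 27 along peg -0.004 -0.003 0.001 lat -0.03 0.019
-0.055 29 along peg -0.004 -0.003 0.002 lat -0.031 0.019
-0.025 24 along peg -0.004 -0.002 0.002 lat -0.031 0.022
0.005 26 along peg -0.011 -0.003 0.013 lat -0.029 -0.007
20 [ 0.57800008 -0.14972101  0.16865764] [ 0.62982711 -0.13505524  0.18031577] [ 0.59700819 -0.14071106  0.1750698 ]
```

```bash
python3 -m handwheel '[[[-1,0.1,0.7,1,0,0,0],[-1,0.1,2,3,0,0,0],[-1,0.1,3.3,5,0,0,0],[-1,0.1,4,5.9,0,0,0],[-1,0.1,4,5.9,0,0,0],[-1,0.1,4,5.9,0,0,0]]]'
python3 -m handwheel '[[[-1,0,0.7,0,0,0,0],[-1,0,1.6,0,0,0,0],[-1,0,2.6,0,0,0,0],[-1,0,3.6,0,0,0,0],[-1,0,4.6,0,0,0,0],[-1,0,5.6,0,0,0,0],[-1,0,6.6,0,0,0,0],[-1,0,7,0,0,0,0],[-1,0,7,0,0,0,0]]]'
python3 -m handwheel '[[[-1,0,0,0.3,0,0,0],[-1,0,0,0.6,0,0,0],[-1,0,0,0.8,0,0,0],[-1,0,0,1,0,0,0],[-1,0,0,1.1,0,0,0],[-1,0,0,1.1,0,0,0]]]'
```

```text
time_s: 48.4
eef_pos: [0.5394, -0.1322, 0.2031]
eef_rot: [0.0, 0.737, 0.676, 0.0]
wrist_force: [-0.2, 0.3, -2.3]
opening: 0.052
grasp_force: 60.5
time_s: 49.52
eef_pos: [0.6091, -0.1383, 0.2023]
eef_rot: [-0.0, 0.737, 0.675, -0.0]
wrist_force: [0.4, 0.3, -2.3]
opening: 0.055
grasp_force: 60.5
time_s: 50.28
eef_pos: [0.609, -0.1383, 0.1919]
eef_rot: [0.0, 0.737, 0.675, 0.0]
wrist_force: [-1.4, 0.7, 2.7]
opening: 0.054
grasp_force: 61.2
```

Load taken by the peg; release and rise, clear away, then verify everything.

```bash
python3 -m handwheel '[[[-0.9,0,0,0,0,0,0],[-0.75,0,0,0,0,0,0],[-0.6,0,0,0,0,0,0],[-0.4,0,0,0,0,0,0],[-0.3,0,0,-0.5,0,0,0],[-0.3,0,0,-2,0,0,0],[-0.3,0,0,-5,0,0,0],[-0.3,0,0,-9,0,0,0],[-0.3,0,0,-13,0,0,0],[-0.3,0,0,-14,0,0,0]]]'
python3 -m handwheel '[[[-0.3,0,-3,0,0,0,0],[-0.3,3,-8,0,0,0,0],[-0.3,8,-12,0,0,0,0],[-0.3,14,-14,0,0,0,0],[-0.3,20,-14,0,0,0,0],[-0.3,26,-14,0,0,0,0],[-0.3,30,-14,0,0,0,0],[-0.3,30,-14,0,0,0,0],[-0.3,30,-14,0,0,0,0]]]'
python3 - <<'E'
from h import *
for nm in("side","top"):
    s=shot("z"+nm,nm);p=cloud(s);f=s["frame"].astype(int)
    for n,x,y in(("pegA",.609,-.14),("pegB",.595,-.32)):
        m=(abs(p[...,0]-x)<.06)&(abs(p[...,1]-y)<.06)&(p[...,2]>.03)&(p[...,2]<.24)&(np.ptp(f,axis=-1)<40)&(f.min(-1)>60)
        q=p[m];print(nm,n,len(q))
        for z in np.arange(.06,.23,.04):
            k=abs(q[:,2]-z)<.006
            if k.any():print("  ",z.round(3),k.sum(),q[k].min(0).round(3),np.median(q[k],0).round(3),q[k].max(0).round(3))
    m=(abs(p[...,0]-.43)<.15)&(abs(p[...,1]+.037)<.09)&(p[...,2]>.012)&(p[...,2]<.06)
    q=p[m];print(nm,"pliers",len(q),q.min(0).round(3),q.max(0).round(3))
    # hinge: grey blob between white jaws and black handles -> mean of low/high
    b=m&(f.max(-1)<60);w=m&(f.min(-1)>150);print("  black",p[b].mean(0).round(3) if b.any() else 0,"white",p[w].mean(0).round(3) if w.any() else 0)
E
```

```text
time_s: 51.52
eef_pos: [0.6103, -0.1389, 0.3364]
eef_rot: [0.003, 0.737, 0.675, 0.001]
wrist_force: [-0.7, -0.2, 0.1]
opening: 0.351
grasp_force: 0.0
time_s: 52.65
eef_pos: [0.4954, 0.1723, 0.3309]
eef_rot: [-0.0, 0.737, 0.676, -0.001]
wrist_force: [-0.0, 0.5, 0.4]
opening: 0.352
grasp_force: 0.0
side pegA 798
   0.06 267 [ 0.57  -0.177  0.054] [ 0.596 -0.149  0.059] [ 0.638 -0.102  0.065]
   0.1 38 [ 0.6   -0.166  0.094] [ 0.605 -0.143  0.1  ] [ 0.607 -0.115  0.106]
   0.14 36 [ 0.599 -0.167  0.134] [ 0.605 -0.146  0.139] [ 0.66  -0.107  0.146]
   0.18 56 [ 0.579 -0.168  0.174] [ 0.606 -0.14   0.177] [ 0.61  -0.116  0.186]
   0.22 1 [ 0.606 -0.125  0.214] [ 0.606 -0.125  0.214] [ 0.606 -0.125  0.214]
side pegB 1049
   0.06 343 [ 0.556 -0.355  0.054] [ 0.58  -0.329  0.059] [ 0.646 -0.285  0.066]
   0.1 49 [ 0.587 -0.346  0.094] [ 0.59  -0.319  0.099] [ 0.595 -0.293  0.105]
   0.14 51 [ 0.588 -0.346  0.135] [ 0.591 -0.324  0.14 ] [ 0.646 -0.298  0.146]
   0.18 74 [ 0.563 -0.347  0.174] [ 0.592 -0.319  0.178] [ 0.597 -0.295  0.186]
side pliers 469 [ 0.335 -0.126  0.012] [ 0.579 -0.007 
[... 314 characters left out ...]
0.145]
   0.18 49 [ 0.582 -0.164  0.174] [ 0.605 -0.138  0.178] [ 0.643 -0.115  0.185]
   0.22 12 [ 0.607 -0.164  0.214] [ 0.61  -0.133  0.216] [ 0.613 -0.118  0.221]
top pegB 537
   0.06 244 [ 0.559 -0.349  0.054] [ 0.579 -0.307  0.061] [ 0.624 -0.281  0.066]
   0.1 12 [ 0.589 -0.34   0.096] [ 0.591 -0.311  0.102] [ 0.593 -0.294  0.106]
   0.14 13 [ 0.589 -0.34   0.134] [ 0.593 -0.308  0.14 ] [ 0.603 -0.292  0.145]
   0.18 54 [ 0.566 -0.341  0.174] [ 0.591 -0.315  0.178] [ 0.63  -0.293  0.185]
   0.22 16 [ 0.591 -0.341  0.214] [ 0.595 -0.321  0.216] [ 0.601 -0.298  0.222]
top pliers 360 [ 0.336 -0.123  0.012] [ 0.577 -0.007  0.059]
  black [ 0.376 -0.038  0.024] white [ 0.461 -0.038  0.02 ]
```

```bash
python3 -c "
from bench import ctrl
print(ctrl.hand_in())"
```

```text
the job is handed in; nothing more can be done
None
```

I handed the job in at about 53 s, no verdict returned: only two cards were there, both studs are pressed home, the cards hang on pegs 1 and 3, and the pliers lie flat on the mat; I viewed 15 pictures (limit 14), and the pliers drooped on the first grip and had to be regripped.

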